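Pull the telescoping rotor stand out one snap hole and load the rotors

ROBOT

A 6-joint arm with a two-finger parallel gripper is mounted at the origin on a cart in front of the work surface, level with it; the furniture and walls round the work are solid. World frame = base frame: x ahead of the robot, y to its left, z up, the work surface at z = 0. Lengths are in m, angles in rad, forces in N, time in s.
With the tool pointing down it reaches from about 0.325 to 0.85 m from the base axis. Payload 15.5 kg.
Tool frame: the origin (TCP) lies at the very end of the fingers, on their centre line; the grasp point (between the pads) lies 19 mm behind it; z points along the fingers, y is the line along which they close (so a half turn about z gives the same grasp; the last joint's range is limited). The gripper opens to 91 mm and grips with 3 to 60 N. Pads are 32 mm wide; open, the fingers measure 118 mm over their backs; the gripper's body (76 mm by 178 mm) begins 60 mm behind the grasp point.
Start: joints at [1.018, 0.494, 1.345, -0, 1.302, -0.096], TCP at [0.276, 0.561, 0.214] pointing down, gripper open.
Joint ranges: [-2.91, 2.91], [-0.82, 2.16], [0.22, 2.67], [-1.22, 4.37], [0.12, 2.79], [-3.08, 3.08]. Speed limits (rad/s): [1.89, 1.89, 2.57, 3.01, 3.01, 3.01].

INTERFACE

Orientations are given as a unit quaternion [w, x, y, z].
In Python, from plant import env, camera, get_calibration gives the robot as it stands.
- The arm moves only by the tool play_rows, never from a script. Its argument "deltas" is a list of rows, each a list of 6 numbers: the shift along the world's x, y, z in units of 0.25 m (1.0 is 0.25 m), then the turn, a rotation vector about the world's x, y, z in units of 0.5 rad (1.0 is 0.5 rad). In form: [[x, y, z, ax, ay, az], ...]. A call has 1 to 20 rows; each row shifts and turns the commanded pose from where the row before left it; what a row does not reach is not made up. A row lasts 1/8 s, in which the tool goes at most 62.5 mm and 10.7 degrees, less where a joint would pass 70% of its speed; a pose out of reach is approached as far as the arm can. A call with a number of a shift or a turn outside -1 to 1 is refused whole. A call with a gripper value outside its range is refused whole. "grip" is the finger opening in mm, from 0 to 91.2, set as the call begins (left out, the last holds). The fingers move at their own pace and stop on an object; the grip force is fixed at half the most. Time passes only in rows, so rows that do not move let the fingers close. It gives the time, the measured TCP pose, the force, the opening and the grip force at its end, in the units of the state.
- env.read_state(): the state, without advancing time (a new reading comes with each control period).
- camera(name): name is "side" or "top"; returns the picture (400x640x3 uint8, red, green, blue); there is no depth.
- get_calibration(name): a dict with "fx", "fy", "cx", "cy" (pixels), "k1" (the pictures are not rectified: a ray, as slopes to the right and down, at radius r is drawn at 1 + k1 r^2 times it, then the intrinsics apply), "origin" and "attitude" of the camera in the world. Camera axes: x right, y down, z forward; pixel columns grow to the right and rows downward; lengths in m; the calibration is good to about 2 mm. A picture is of the moment at which its call begins. get_calibration takes no time and is no camera call.
- env.hand_in(): hands the job in; it is judged then, once.
The state is a dict: "clock": time; "q": joint angles; "dq": joint speeds; "joint_efforts": joint torques, N m; "eef_pos": TCP position; "tool_rot": TCP orientation; "force": force on the tool from outside, world axes, zero at the start; "moment": the same for the moment, N m; "grip_width": opening from 0.0 (shut) to 1.0 (fully open); "grip_force": force on a finger pad.
Only numpy, scipy, OpenCV 4.12 (cv2) and the standard library are available. Lean on these libraries where they do the work, as an engineer would, in place of code of your own. Each camera call takes 0.05 s, during which the arm holds its last target. There are 200 camera calls.

TASK

Make the blue and yellow rotor stand ready for these rotors: swing its steel keeper bail right back out of the way, squeeze both snap buttons flush, pull the yellow tube out from the first to the second hole and let both buttons spring fully out again. Then lift every rotor that lies on the plywood box at its balance point, so that it hangs level, and lay it in a row of V-saddles of its own, with the magnet pack towards the yellow tube's end and between the two rests, its two bare shaft ends in the saddles. Finally swing the keeper fully down over the shafts, and leave the loose coupling and connector hood on the bench where they are.

Things in the scene. Friction and masses are not known exactly. Their poses are not given: they have to be found in the camera images.
- stand: Rotor stand, fixed to the bench. Origin on the bench under the fixed V-rest; x level along the tube, away from the yellow tube's end (away from the robot), z up. Blue foot 74 x 190 x 8 mm, blue block 50 mm wide and high. Steel square tube 28 mm, centre 32 mm up, from it to x = -0.162, three holes 30 mm apart in each side. Between the rests the highest thing is the yellow tube, top at 50 mm.
- stand_rest (a point): Middle of the fixed V-rest at stand x = 0, y = 0, 85 mm above the bench: the axis height of a 10 mm shaft seated in a saddle. The rest is a beam 166 mm long along y with three 90-degree rubber V-saddles at y = -0.06, 0 and +0.06 (three rows), 6 mm thick along x, 34 mm wide at the mouth, tops 95 mm above the bench.
- sleeve_rest (a point): The same point of the moving V-rest on the yellow tube: stand x = -0.143 - sleeve, y = 0, 85 mm up. Its three saddles are like those of the fixed rest and in line with them; legs to the bench at y = +-0.072.
- sleeve (a joint): How far the yellow outer tube is pulled out (to the stand's -x, towards the robot), m: 0 first hole (start), 0.030 second, 0.060 third. Held with 1 mm play while the buttons are out; about 3 N moves it when both are in. Pulled some 8 mm off a hole with the buttons squeezed, they stay trapped 3.5 mm in behind the tube wall when let go, and spring out by themselves at the next hole.
- sleeve_buttons (a point): Midpoint between the two snap buttons, 32 mm above the bench, at stand x = -0.088 - sleeve (55 mm from the moving rest, towards the fixed one). The yellow tube is 36 mm wide and high, top 50 mm up, 105 mm long, from 25 mm on the fixed rest's side of the buttons. 28 mm from the buttons towards the moving rest its sides (36 mm apart, rubber patch) can be gripped clear of the buttons.
- snap_left (a joint): How far the snap button on the stand's +y side is pressed in, m: 0 fully out (6 mm proud of the yellow side face), 0.006 flush. Steel, 12 mm diameter, axis along the stand's y. Its spring pushes back with 3 N when out, 7 N when flush.
- snap_right (a joint): The same for the snap button on the stand's -y side.
- keeper (a joint): Angle of the keeper bail, rad (starts more or less closed): 0 open, leaning 30 degrees back from vertical to the stand's +x; 1.72 fully closed over the shafts, towards -x. Hinge line along the stand's y at x = 0, 75 mm above the bench; the bar is 55 mm from it. It stays where it is left; about 1 N at the bar moves it.
- keeper_bar (a point): Middle of the keeper's steel bar, 8 mm diameter, 180 mm long along the stand's y. Open: about stand x = +0.027, z = 0.123; closed: x = -0.051, z = 0.095, just above the shafts.
- case: Plywood transit box with a dark foam bed, fixed, 136 x 512 mm; origin at the centre of its underside, x along its short side. The rotors lie on the flat foam, 95 mm above the bench; plywood walls 6 mm thick round it stand 22 mm higher.
- rotor1: Motor rotor, 0.3 kg, may be absent. Origin at its balance point on the axis of its 10 mm shaft; x along the shaft. Along x: bare stub end -0.076 to -0.046, heavy magnet pack, six-sided, 32 mm across flats, to -0.020, bare shaft to 0.090, bearing 32 mm diameter to 0.098, dark ring to 0.105, bare end to 0.125. It lies with its axis 16 mm up. Seated: x along the stand's x, origin at stand x = -0.113.
- rotor2: Motor rotor, 0.3 kg, may be absent. Origin at its balance point on the axis of its 10 mm shaft; x along the shaft. Along x: bare stub end -0.076 to -0.046, heavy magnet pack, six-sided, 32 mm across flats, to -0.020, bare shaft to 0.090, bearing 32 mm diameter to 0.098, dark ring to 0.105, bare end to 0.125. It lies with its axis 16 mm up. Seated: x along the stand's x, origin at stand x = -0.113.
- rotor3: Motor rotor, 0.3 kg, may be absent. Origin at its balance point on the axis of its 10 mm shaft; x along the shaft. Along x: bare stub end -0.076 to -0.046, heavy magnet pack, six-sided, 32 mm across flats, to -0.020, bare shaft to 0.090, bearing 32 mm diameter to 0.098, dark ring to 0.105, bare end to 0.125. It lies with its axis 16 mm up. Seated: x along the stand's x, origin at stand x = -0.113.
- rotor1_pack (a point): Centre of rotor1's magnet pack (its x = -0.033). The stub beyond it rests in the moving V-rest (at rotor x = -0.060), the plain end in the fixed one (at +0.113).
- rotor2_pack (a point): Centre of rotor2's magnet pack (its x = -0.033). The stub beyond it rests in the moving V-rest (at rotor x = -0.060), the plain end in the fixed one (at +0.113).
- rotor3_pack (a point): Centre of rotor3's magnet pack (its x = -0.033). The stub beyond it rests in the moving V-rest (at rotor x = -0.060), the plain end in the fixed one (at +0.113).
- coupling: Loose bystander: turned shaft coupling, 40 mm diameter, 35 mm high; origin at the centre of its underside.
- dsub_hood: Loose bystander: small cream connector hood, 50 x 31 x 14 mm; origin at the centre of its underside.

How it is judged:
By the outcome, as a careful person would: the job done as asked, in the order asked, and still so for the second after the job is handed in, with the robot touching nothing.
Of rotor1, rotor2, rotor3 only 2 to 3 are there at a start; the rules pass over those that are not, and their reading is None.
At some moment in a run one of rotor1, rotor2, rotor3 may be knocked a few centimetres aside while the robot is not near it.
Once in a run the grip may slacken for a moment while it holds something.
It also fails if it takes over 210 s, if anything falls off the work surface, if the arm or the gripper's body presses on something with over 40 N, if the wrist force passes 120 N, or if a joint passes its speed limit or range.

## Working session

There is one attempt and no reset: what is moved stays moved. The work goes in short steps, Python scripts to look and compute and a tool call to move; the robot and the scene stay as the last step left them, time stands still between calls to the robot, and variables do not carry over. Pictures are saved under pics/ and viewed, at most 14 in all, crops included, and the job is handed in when it is done.

Besides the shell and the picture viewer there is one more tool, called after "Call:" as name(argument=value, ...), one argument or row to a line, values as JSON. play_rows: Moves the arm, as the interface text tells. Shifts and turns lie within -1 to 1; 1 stands for 0.25 m of shift or 0.5 rad of turn. Its arguments: {"type":"object","properties":{"deltas":{"type":"array"},"grip":{"type":"number"}},"required":["deltas"]}

```bash
ls; mkdir -p pics; python3 - <<'E'
from plant import env,camera,get_calibration
import cv2
for n in("side","top"):
    print(n,get_calibration(n)); cv2.imwrite(f"pics/{n}0.png",camera(n)[:,:,::-1])
s=env.read_state(); print(s)
E
```

```text
pics
side {'fx': 499.75606162204207, 'fy': 499.75606162204207, 'cx': 322.3387197409583, 'cy': 201.558034124874, 'k1': 0.01162377354985956, 'origin': array([0.73050143, 0.8319723 , 1.29842335]), 'attitude': array([-0.04001865,  0.10673913,  0.95078305, -0.28812647])}
top {'fx': 372.71705535542566, 'fy': 372.71705535542566, 'cx': 323.1822997295457, 'cy': 199.8538875748589, 'k1': -0.08386750875719366, 'origin': array([0.36188086, 0.02626996, 1.33012076]), 'attitude': array([-0.06225781,  0.71172011, -0.69819191,  0.04589668])}
{'clock': 0.1, 'q': array([ 1.01753740e+00,  4.94159622e-01,  1.34605377e+00,  2.15585722e-05,
        1.30250985e+00, -9.54985954e-02]), 'dq': array([-0.00155725, -0.00133281, -0.00251679,  0.0014409 ,  0.00019374,
        0.00128478]), 'joint_efforts': array([ 2.57745793e-03, -8.80232763e+01, -3.82547700e+01,  7.10707926e-02,
        4.83985443e-02, -4.40204280e-05]), 'eef_pos': array([0.2760234 , 0.5603682 , 0.21337913]), 'tool_rot': array([-1.90021020e-04,  2.26889786e-01,  9.73920277e-01, -5.32502376e-04]), 'force': array([ 0.29483731,  0.22141474, -0.39522441]), 'moment': array([0.00499281, 0.03512232, 0.03906467]), 'grip_force': 0.0, 'grip_width': 0.9968440008515286}
```

View pics/side0.png

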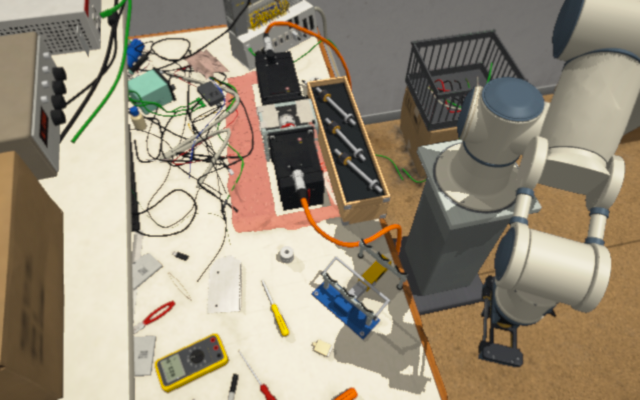

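View pics/top0.png

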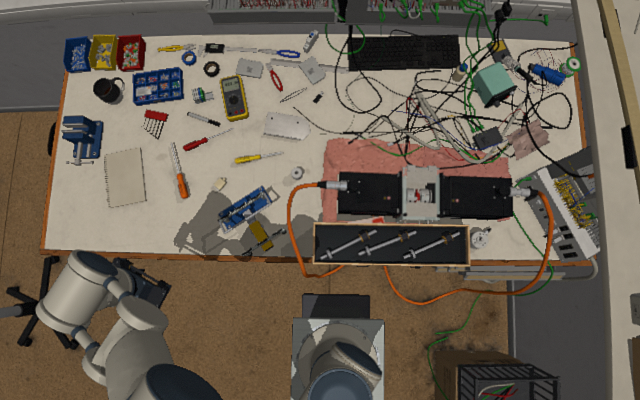

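Three rotors lie in the box (top view near (350,245), (390,243), (432,244)). The stand is at top (250,215) and side (350,295). Next I'll zoom in on these.

```bash
cat > h.py <<'E'
import numpy as np, cv2
from scipy.spatial.transform import Rotation as R
from plant import env,camera,get_calibration
C={n:get_calibration(n) for n in("side","top")}
def rot(c): return R.from_quat(c["attitude"],scalar_first=True).as_matrix()
def ray(n,p):
    c=C[n]; K=np.array([[c["fx"],0,c["cx"]],[0,c["fy"],c["cy"]],[0,0,1]])
    u=cv2.undistortPoints(np.array([[p]],float),K,np.array([c["k1"],0,0,0.]))[0,0]
    d=rot(c)@np.array([*u,1]); return c["origin"],d/np.linalg.norm(d)
def onz(n,p,z):
    o,d=ray(n,p); return o+d*(z-o[2])/d[2]
def tri(ps,pt):
    (a,d),(b,e)=ray("side",ps),ray("top",pt)
    s=np.linalg.lstsq(np.c_[d,-e],b-a,rcond=None)[0]
    p,q=a+s[0]*d,b+s[1]*e; return (p+q)/2,np.linalg.norm(p-q)
def proj(n,P):
    c=C[n]; v=rot(c).T@(np.asarray(P,float)-c["origin"]); x,y=v[:2]/v[2]; k=1+c["k1"]*(x*x+y*y)
    return np.array([c["fx"]*x*k+c["cx"],c["fy"]*y*k+c["cy"]])
def crop(n,f,x0,y0,x1,y1,k):
    im=camera(n)[:,:,::-1][y0:y1,x0:x1]
    cv2.imwrite(f"pics/{f}.png",cv2.resize(im,None,fx=k,fy=k,interpolation=cv2.INTER_CUBIC))
E
python3 - <<'E'
from h import *
crop("side","s1",290,230,410,340,6)
crop("top","t1",200,170,300,265,6)
a=camera("side")[70:225,300:400,::-1];b=camera("top")[215:270,305:475,::-1]
a=cv2.resize(a,None,fx=3.4,fy=3.4,interpolation=2);b=cv2.resize(b,None,fx=4.5,fy=4.5,interpolation=2)
cv2.imwrite("pics/sa.png",a);cv2.imwrite("pics/tb.png",b)
E
```

```text
(no output)
```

View pics/s1.png

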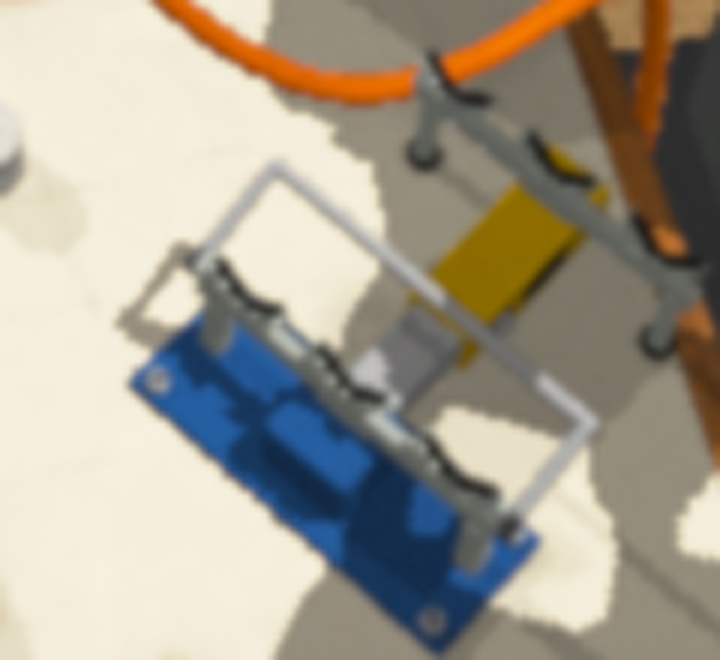

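View pics/t1.png

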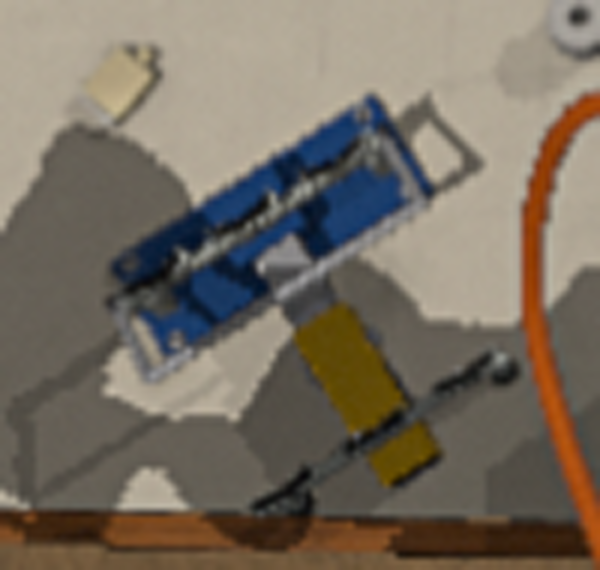

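View pics/tb.png

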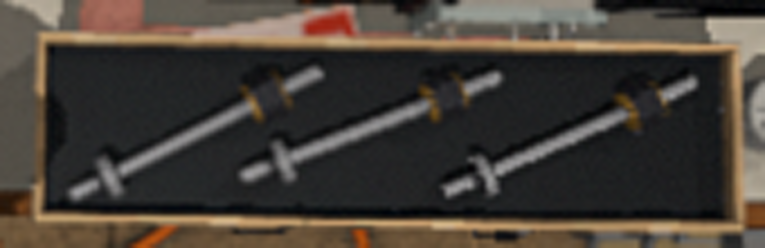

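The keeper bar is closed: side-crop ends are (278,165) and (598,422), top-crop ends (425,195) and (150,378). The rests and foot corners are visible in both views. The rotors have their dark packs at the upper right. Next I'll triangulate, and mask the rotors.

```bash
cat > m.py <<'E'
from h import *
S=lambda x,y:(290+(x+.5)/6-.5,230+(y+.5)/6-.5); T=lambda x,y:(200+(x+.5)/6-.5,170+(y+.5)/6-.5)
pts={"bar+":((598,422),(150,378)),"bar-":((278,165),(425,197)),"mov+":((700,278),(252,505)),"mov-":((430,68),(515,360)),
"fix+":((505,522),(115,300)),"fix-":((207,262),(385,145)),"foot+x-y":((130,383),(375,95)),"foot+x+y":((440,655),(110,265)),"foot-x+y":((540,540),(165,355)),
"tubeend+":((607,195),(392,487)),"tube-end-":((550,147),(440,455)),"tubefar+":((468,365),(297,333)),"tubefar-":((412,300),(345,305))}
for k,(a,b) in pts.items():
    p,e=tri(S(*a),T(*b)); print(k,p.round(4),"gap",round(e*1000,1))
E
python3 m.py
python3 - <<'E'
from h import *
im=camera("top"); 
# rotor pixels: brighter grey than foam within box, and orange
x0,y0,x1,y1=317,226,468,261
c=im[y0:y1,x0:x1].astype(int); g=c.max(2)
m=(g>75).astype(np.uint8)
n,l,s,ce=cv2.connectedComponentsWithStats(m)
for i in range(1,n):
    if s[i,4]>15: print(i,s[i],ce[i]+[x0,y0])
im=camera("side"); cv2.imwrite("pics/sa.png",cv2.resize(im[70:225,300:400,::-1],None,fx=3.8,fy=3.8,interpolation=2))
E
```

```text
bar+ [0.4342 0.3845 0.0985] gap 2.4
bar- [0.5383 0.2347 0.0976] gap 3.8
mov+ [0.3664 0.3257 0.0875] gap 0.9
mov- [0.4507 0.1848 0.0653] gap 3.3
fix+ [0.4804 0.4123 0.0794] gap 0.2
fix- [0.5744 0.2627 0.0702] gap 1.5
foot+x-y [0.6156 0.2833 0.0031] gap 0.4
foot+x+y [0.5093 0.4393 0.0051] gap 2.0
foot-x+y [0.4541 0.4007 0.0126] gap 0.5
tubeend+ [0.3799 0.2558 0.0392] gap 1.3
tube-end- [0.3992 0.2278 0.0432] gap 2.3
tubefar+ [0.4667 0.3187 0.0282] gap 2.8
tubefar- [0.484  0.2878 0.0404] gap 0.3
1 [102   0  49  22  70] [450.2 229.3]
2 [50  4 10  7 31] [371.19354839 232.5483871 ]
3 [90  5 10  7 30] [411.03333333 233.33333333]
4 [134   6   9   7  29] [454.96551724 234.62068966]
6 [  3  10  43  23 148] [340.62837838 247.9527027 ]
7 [ 49  11  37  18 134] [382.41044776 244.67164179]
8 [ 92  10  38  22 126] [427.11111111 246.84920635]
9 [41 25  7  4 21] [361.19047619 252.66666667]
10 [86 28  8  5 20] [406.5  255.95]
```

View pics/sa.png

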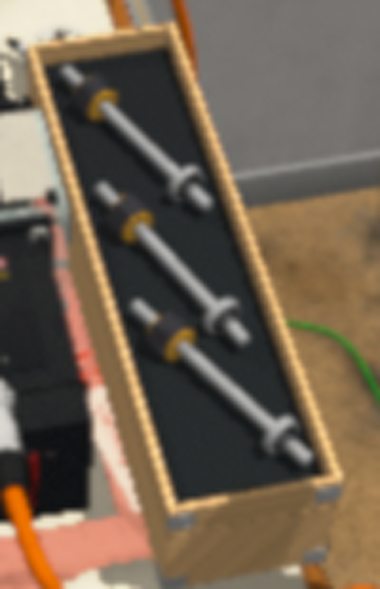

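Three rotors are clear in both views. Now I'll triangulate their tips, packs and bearings, plus the box wall corners.

```bash
python3 - <<'E'
from h import *
S=lambda x,y:(300+(x+.5)/3.8-.5,70+(y+.5)/3.8-.5); T=lambda x,y:(305+(x+.5)/4.5-.5,215+(y+.5)/4.5-.5)
D={"A":[((63,70),(695,80)),((210,205),(445,192)),((95,100),(640,102)),((183,185),(487,175))],
"B":[((98,185),(500,75)),((245,342),(242,176)),((130,218),(444,93)),((222,318),(285,160))],
"C":[((132,302),(322,70)),((310,462),(70,195)),((172,338),(266,93)),((280,436),(110,175))]}
for k,v in D.items():
    P=[tri(S(*a),T(*b)) for a,b in v]
    for p,e in P: print(k,p.round(4),round(e*1000,1))
    Q=[p[0][:2] for p in P]; d=Q[1]-Q[0]; L=np.linalg.norm(d); u=d/L
    n=[q for q in Q]; rx=np.array([-.076,.125,-.033,.097]); o=np.mean([q-r*u for q,r in zip(Q,rx)],0)
    print("  len",L.round(4),"yaw",np.degrees(np.arctan2(u[1],u[0])).round(1),"origin",o.round(4))
# box walls
for nm,a,b in (("far-right",(32,47),(738,50)),("robotside far",(180,27),(735,225)),("near stand robot side",(335,482),(40,213)),("near stand far",(170,507),(45,38))):
    p,e=tri(S(*a),T(*b)); print(nm,p.round(3),round(e*1000,1))
E
```

```text
A [ 0.4498 -0.3914  0.1113] 0.5
A [ 0.3657 -0.2067  0.1136] 1.2
A [ 0.4319 -0.3496  0.1117] 2.4
A [ 0.3793 -0.2389  0.107 ] 0.8
  len 0.2029 yaw 114.5 origin [ 0.4184 -0.3224]
B [ 0.4514 -0.2478  0.1141] 1.2
B [ 0.3752 -0.0613  0.1102] 0.0
B [ 0.4359 -0.2058  0.1152] 2.7
B [ 0.3865 -0.0921  0.1068] 1.8
  len 0.2015 yaw 112.2 origin [ 0.4229 -0.1779]
C [ 0.4533 -0.1189  0.1121] 1.6
C [0.3589 0.0625 0.1107] 0.8
C [ 0.4334 -0.0772  0.1121] 3.9
C [0.374  0.0339 0.1103] 0.2
  len 0.2045 yaw 117.5 origin [ 0.4179 -0.05  ]
far-right [ 0.472 -0.423  0.114] 0.4
robotside far [ 0.342 -0.411  0.124] 7.5
near stand robot side [0.345 0.084 0.11 ] 0.9
near stand far [0.473 0.082 0.114] 2.6
```

Call:
play_rows(
  deltas=[
    [0.084, -0.1, 0, 0, 0, -0.102],
    [0.084, -0.1, 0, 0, 0, -0.102],
    [0.084, -0.1, 0, 0, 0, -0.102],
    [0.084, -0.1, 0, 0, 0, -0.102],
    [0.084, -0.1, 0, 0, 0, -0.102],
    [0.084, -0.1, 0, 0, 0, -0.102],
    [0.084, -0.1, 0, 0, 0, -0.102],
    [0.084, -0.1, 0, 0, 0, -0.102],
    [0.084, -0.1, 0, 0, 0, -0.102],
    [0.084, -0.1, 0, 0, 0, -0.102],
    [0, 0, 0, 0, 0, 0],
  ],
  grip=32,
)

```text
clock: 1.78
eef_pos: [0.4875, 0.3092, 0.2139]
tool_rot: [0.0, 0.467, 0.885, -0.0]
force: [0.2, 0.7, -0.3]
grip_width: 0.349
grip_force: 0.0
```

```bash
cat > st.py <<'E'
from h import *
s=env.read_state(); r=R.from_quat(s["tool_rot"],scalar_first=True).as_matrix()
O=np.array([.528,.338]); a=np.radians(34.7); X=np.array([np.cos(a),np.sin(a)]); Y=np.array([-X[1],X[0]]); d=s["eef_pos"][:2]-O
print("t",s["clock"],"pos",s["eef_pos"].round(4),"stand xy",(d@X).round(4),(d@Y).round(4),"phi",np.degrees(np.arctan2(r[1,1],r[0,1])).round(1),"zdir",r[:,2].round(3),"F",s["force"].round(1),"w",(s["grip_width"]*91.2).round(1),"gf",round(s["grip_force"],1),"q",s["q"].round(2))
E
python3 st.py; python3 - <<'E'
from h import *
for n,a,b in (("boxcorner",(323,169),(340,217)),("conn",(299,180),(333,185)),("cable",(340,237),(289,215)),("cable2",(305,205),(300,188))): print(n,tri(a,b))
cv2.imwrite("pics/s2.png",cv2.resize(camera("side")[220:340,280:400,::-1],None,fx=5,fy=5,interpolation=2))
E
```

```text
boxcorner (array([ 0.50206044, -0.00455548,  0.1661198 ]), np.float64(0.03066825639004775))
conn (array([0.58957592, 0.02377251, 0.18052942]), np.float64(0.006007162190530959))
cable (array([0.50408481, 0.17025812, 0.08083179]), np.float64(0.007626913385120047))
cable2 (array([0.58410062, 0.12258235, 0.19574898]), np.float64(0.02442849367247697))Traceback (most recent call last):
  File "st.py", line 4, in <module>
    print("t",s["clock"],"pos",s["eef_pos"].round(4),"stand xy",(d@X).round(4),(d@Y).round(4),"phi",np.degrees(np.arctan2(r[1,1],r[0,1])).round(1),"zdir",r[:,2].round(3),"F",s["force"].round(1),"w",(s["grip_width"]*91.2).round(1),"gf",round(s["grip_force"],1),"q",s["q"].round(2))
                                                                                                                                                                                                      ^^^^^^^^^^^^^^^^^^^^^^^^^^^^
AttributeError: 'float' object has no attribute 'round'
```

View pics/s2.png

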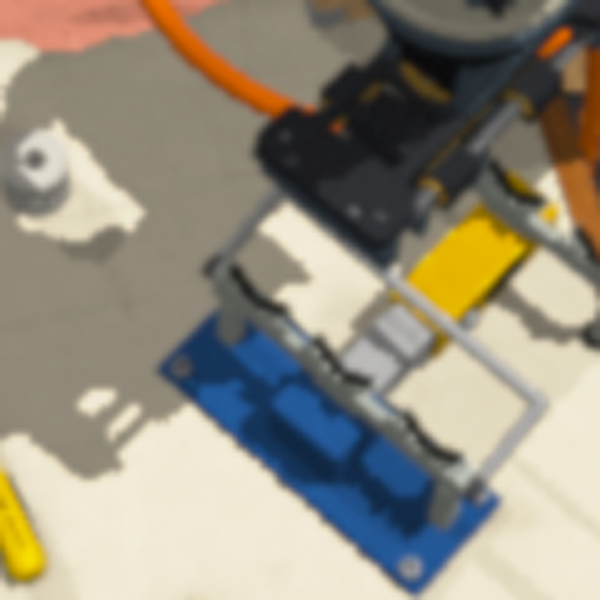

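The stand matches the measurements, with the keeper bar directly under the gripper. The next moves descend, cage the bar, and swing it.

Call:
play_rows(
  deltas=[
    [0, 0, -0.087, 0, 0, 0],
    [0, 0, -0.087, 0, 0, 0],
    [0, 0, -0.087, 0, 0, 0],
    [0, 0, -0.087, 0, 0, 0],
    [0, 0, -0.087, 0, 0, 0],
    [0, 0, -0.087, 0, 0, 0],
    [0, 0, 0, 0, 0, 0],
  ],
)

```text
clock: 2.7
eef_pos: [0.4848, 0.3109, 0.0823]
tool_rot: [-0.001, 0.465, 0.885, -0.001]
force: [-0.3, 0.5, 0.2]
grip_width: 0.355
grip_force: 0.0
```

Call:
play_rows(
  deltas=[
    [0, 0, 0, 0, 0, 0],
    [0, 0, 0, 0, 0, 0],
    [0, 0, 0, 0, 0, 0],
    [0, 0, 0, 0, 0, 0],
  ],
  grip=13,
)

```text
clock: 3.2
eef_pos: [0.4864, 0.3107, 0.0838]
tool_rot: [0.0, 0.465, 0.885, 0.0]
force: [-0.3, 0.2, -0.5]
grip_width: 0.143
grip_force: 0.0
```

Call:
play_rows(
  deltas=[
    [0.015, 0.0104, 0.0304, 0, 0, 0],
    [0.015, 0.0104, 0.0304, 0, 0, 0],
    [0.024, 0.0166, 0.0244, 0, 0, 0],
    [0.024, 0.0166, 0.0244, 0, 0, 0],
    [0.0294, 0.0204, 0.0132, 0, 0, 0],
    [0.0294, 0.0204, 0.0132, 0, 0, 0],
    [0.0316, 0.0219, 0, 0, 0, 0],
    [0.0316, 0.0219, 0, 0, 0, 0],
    [0.0294, 0.0204, -0.0132, 0, 0, 0],
    [0.0294, 0.0204, -0.0132, 0, 0, 0],
    [0.0066, 0.0046, 0, 0, 0, 0],
    [0, 0, 0, 0, 0, 0],
  ],
)

```text
clock: 4.7
eef_pos: [0.5525, 0.3566, 0.1106]
tool_rot: [-0.0, 0.465, 0.885, -0.0]
force: [-0.2, 0.2, 0.2]
grip_width: 0.144
grip_force: 0.0
```

```bash
sed -i 's/(s\["grip_width"\]\*91.2).round(1)/round(s["grip_width"]*91.2,1)/' st.py; python3 st.py; python3 -c "
from h import *
crop('side','s3',280,220,400,340,5)"
```

```text
t 4.7 pos [0.5525 0.3566 0.1106] stand xy 0.0307 0.0014 phi 34.6 zdir [-0. -0. -1.] F [-0.2  0.2  0.2] w 13.1 gf 0.0 q [ 0.48  0.64  1.37 -0.    1.13 -0.12]
```

View pics/s3.png

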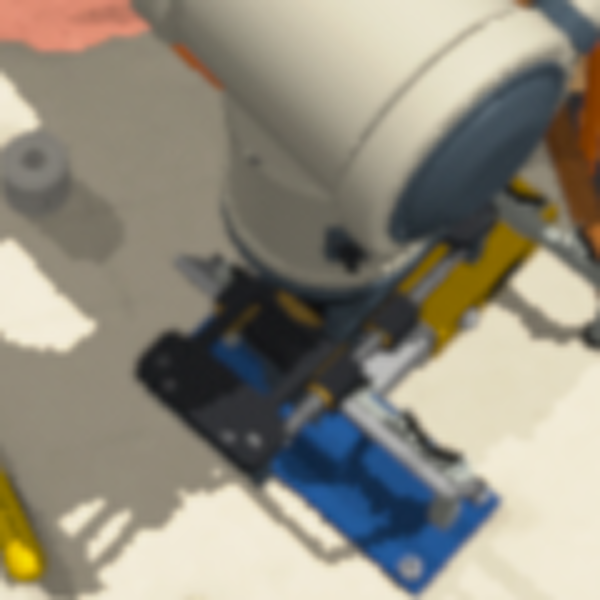

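The bail's shadow has moved to the +x side, so the bar is following. I'll push gently until it hits the stop.

Call:
play_rows(
  deltas=[
    [0.0033, 0.0023, 0, 0, 0, 0],
    [0.0033, 0.0023, 0, 0, 0, 0],
    [0.0033, 0.0023, 0, 0, 0, 0],
    [0.0033, 0.0023, 0, 0, 0, 0],
    [0, 0, 0, 0, 0, 0],
  ],
)

```text
clock: 5.38
eef_pos: [0.553, 0.357, 0.1106]
tool_rot: [-0.002, 0.465, 0.885, -0.003]
force: [-15.7, -12.6, 12.2]
grip_width: 0.144
grip_force: 10.1
```

Call:
play_rows(
  deltas=[
    [0.0033, 0.0023, 0, 0, 0, 0],
    [0.0033, 0.0023, 0, 0, 0, 0],
    [0, 0, 0, 0, 0, 0],
  ],
)

```text
clock: 5.75
eef_pos: [0.5531, 0.3571, 0.1104]
tool_rot: [-0.002, 0.465, 0.885, -0.004]
force: [-24.3, -19.1, 19.0]
grip_width: 0.143
grip_force: 15.4
```

The keeper is on its stop (≈36 N reaction). Now back off, rise, rotate by -90°, and go over the buttons.

Call:
play_rows(
  deltas=[
    [-0.0132, -0.0092, 0, 0, 0, 0],
    [0, 0, 0, 0, 0, 0],
    [0, 0, 0, 0, 0, 0],
  ],
  grip=26,
)

```text
clock: 6.12
eef_pos: [0.5546, 0.358, 0.111]
tool_rot: [0.0, 0.465, 0.885, 0.0]
force: [0.5, -0.8, -0.2]
grip_width: 0.286
grip_force: 0.0
```

Call:
play_rows(
  deltas=[
    [0, 0, 0.12, 0, 0, 0],
    [0, 0, 0.12, 0, 0, 0],
    [0, 0, 0.12, 0, 0, 0],
    [-0.038, -0.027, 0, 0, 0, -0.314],
    [-0.038, -0.027, 0, 0, 0, -0.314],
    [-0.038, -0.027, 0, 0, 0, -0.314],
    [-0.038, -0.027, 0, 0, 0, -0.314],
    [-0.038, -0.027, 0, 0, 0, -0.314],
    [-0.038, -0.027, 0, 0, 0, -0.314],
    [-0.038, -0.027, 0, 0, 0, -0.314],
    [-0.038, -0.027, 0, 0, 0, -0.314],
    [-0.038, -0.027, 0, 0, 0, -0.314],
    [-0.038, -0.027, 0, 0, 0, -0.314],
    [0, 0, 0, 0, 0, 0],
  ],
  grip=70,
)

```text
clock: 7.88
eef_pos: [0.4591, 0.2902, 0.201]
tool_rot: [-0.0, 0.955, 0.298, 0.0]
force: [0.5, 0.1, 0.3]
grip_width: 0.765
grip_force: 0.0
```

```bash
python3 st.py; python3 -c "
from h import *
crop('side','s4',270,200,400,340,4)"
```

```text
t 7.875 pos [0.4591 0.2902 0.201 ] stand xy -0.0839 -0.0001 phi -55.4 zdir [ 0.  0. -1.] F [0.5 0.1 0.3] w 69.8 gf 0.0 q [0.45 0.39 1.57 0.   1.18 1.42]
```

View pics/s4.png

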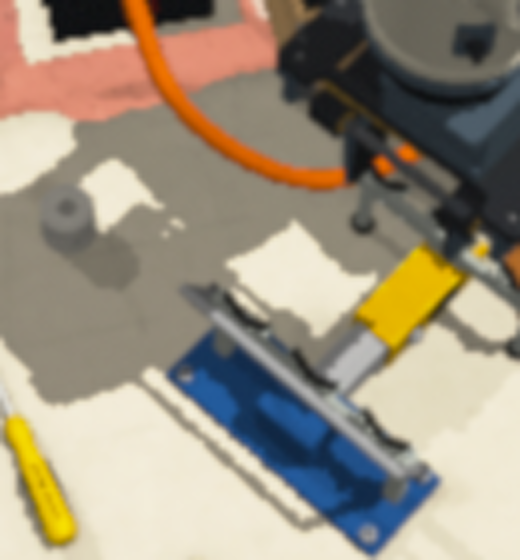

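The keeper is fully back, and the +y button shows at side (374,284). I'll check its x on the z=32 mm plane.

```bash
python3 -c "
from h import *
O=np.array([.528,.338]); a=np.radians(34.7); X=np.array([np.cos(a),np.sin(a)]); Y=np.array([-X[1],X[0]])
for p in ((373.6,283.4),(374.2,283.9)):
  d=onz('side',p,.032)[:2]-O; print(d@X,d@Y)
print(proj('side',[*(O-.088*X+.022*Y),.032]))"
```

```text
-0.08796147911163738 0.020063568921817064
-0.08791930271313352 0.022218416080815567
[374.15661104 283.83042778]
```

Call:
play_rows(
  deltas=[
    [-0.013, -0.009, -0.1, 0, 0, 0],
    [0, 0, -0.12, 0, 0, 0],
    [0, 0, -0.12, 0, 0, 0],
    [0, 0, -0.12, 0, 0, 0],
    [0, 0, -0.12, 0, 0, 0],
    [0, 0, -0.1, 0, 0, 0],
    [0, 0, -0.05, 0, 0, 0],
    [0, 0, 0, 0, 0, 0],
  ],
)

```text
clock: 8.93
eef_pos: [0.4561, 0.2881, 0.0179]
tool_rot: [0.0, 0.955, 0.298, -0.0]
force: [0.3, -0.3, 1.1]
grip_width: 0.766
grip_force: 0.0
```

The button is exactly where predicted. Now squeeze.

Call:
play_rows(
  deltas=[
    [0, 0, 0, 0, 0, 0],
    [0, 0, 0, 0, 0, 0],
    [0, 0, 0, 0, 0, 0],
    [0, 0, 0, 0, 0, 0],
    [0, 0, 0, 0, 0, 0],
    [0, 0, 0, 0, 0, 0],
  ],
  grip=20,
)

```text
clock: 9.68
eef_pos: [0.4553, 0.2895, 0.0189]
tool_rot: [-0.001, 0.955, 0.297, 0.0]
force: [-10.8, 18.9, 9.2]
grip_width: 0.392
grip_force: 30.0
```

Call:
play_rows(
  deltas=[
    [-0.003, 0.004, 0, 0, 0, 0],
    [-0.0099, -0.0068, 0, 0, 0, 0],
    [-0.0099, -0.0068, 0, 0, 0, 0],
    [-0.0099, -0.0068, 0, 0, 0, 0],
    [-0.0099, -0.0068, 0, 0, 0, 0],
    [-0.0099, -0.0068, 0, 0, 0, 0],
    [-0.0099, -0.0068, 0, 0, 0, 0],
    [-0.0099, -0.0068, 0, 0, 0, 0],
    [-0.0099, -0.0068, 0, 0, 0, 0],
    [-0.0099, -0.0068, 0, 0, 0, 0],
    [-0.0099, -0.0068, 0, 0, 0, 0],
    [0, 0, 0, 0, 0, 0],
    [0, 0, 0, 0, 0, 0],
  ],
)

```text
clock: 11.3
eef_pos: [0.4304, 0.2727, 0.0189]
tool_rot: [-0.001, 0.955, 0.297, 0.0]
force: [-6.5, 8.6, 9.4]
grip_width: 0.393
grip_force: 30.0
```

```bash
python3 st.py
```

```text
t 11.3 pos [0.4304 0.2727 0.0189] stand xy -0.1174 0.0019 phi -55.4 zdir [ 0.     0.001 -1.   ] F [-6.5  8.6  9.4] w 35.9 gf 30.0 q [0.45 0.62 1.82 0.   0.7  1.41]
```

It moved 30.0 mm. Release and look.

Call:
play_rows(
  deltas=[
    [0, 0, 0, 0, 0, 0],
    [0, 0, 0, 0, 0, 0],
    [0, 0, 0, 0, 0, 0],
    [0, 0, 0, 0, 0, 0],
  ],
  grip=70,
)

```text
clock: 11.8
eef_pos: [0.4305, 0.272, 0.0183]
tool_rot: [0.0, 0.955, 0.297, -0.0]
force: [0.3, -0.4, 0.6]
grip_width: 0.762
grip_force: 0.0
```

Call:
play_rows(
  deltas=[
    [0, 0, 0.12, 0, 0, 0],
    [0, 0, 0.15, 0, 0, 0],
    [0, 0, 0.2, 0, 0, 0],
    [0, 0, 0.2, 0, 0, 0],
    [0.06, -0.15, 0.1, 0, 0, 0],
    [0.06, -0.22, 0.0, 0, 0, 0],
    [0.0, -0.22, 0, 0, 0, 0],
    [0.0, -0.22, 0, 0, 0, 0],
    [0, -0.2, 0, 0, 0, 0],
    [0, 0, 0, 0, 0, 0],
  ],
)

```text
clock: 13.05
eef_pos: [0.4603, 0.0168, 0.2108]
tool_rot: [0.0, 0.955, 0.295, -0.0]
force: [0.1, 0.9, -0.4]
grip_width: 0.765
grip_force: 0.0
```

```bash
python3 st.py; python3 -c "
from h import *
a=cv2.resize(camera('side')[245:305,330:410,::-1],None,fx=7,fy=7,interpolation=2)
b=cv2.resize(camera('top')[210:265,230:290,::-1],None,fx=6,fy=6,interpolation=2)
c=np.zeros((420,760,3),np.uint8)
b=cv2.resize(camera('top')[215:265,240:275,::-1],None,fx=5.5,fy=5.5,interpolation=2)
c[:a.shape[0],:560]=a; c[:b.shape[0],565:565+b.shape[1]]=b[:,:195]; cv2.imwrite('pics/s5.png',c)
# black box corner mask heights
"
```

```text
t 13.05 pos [0.4603 0.0168 0.2108] stand xy -0.2385 -0.2256 phi -55.6 zdir [-0. -0. -1.] F [ 0.1  0.9 -0.4] w 69.7 gf 0.0 q [-0.09  0.27  1.74 -0.    1.14  0.88]
```

View pics/s5.png

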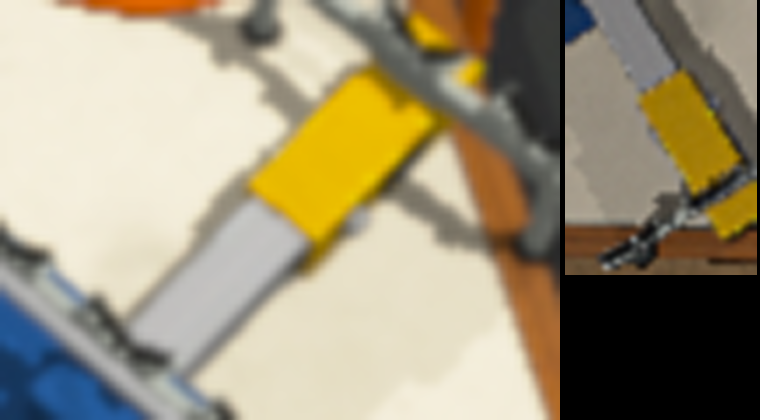

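The +y button stands proud at side ≈(380.7,276.4). I'll check it against the prediction, and measure the black box height near the pick zone.

```bash
python3 -c "
from h import *
O=np.array([.528,.338]); a=np.radians(34.7); X=np.array([np.cos(a),np.sin(a)]); Y=np.array([-X[1],X[0]])
P=lambda x,y,z:[*(O+x*X+y*Y),z]
for y in (.018,.0205,.024): print(y,proj('side',P(-.118,y,.032)).round(1),proj('top',P(-.118,-y,.032)).round(1))
print('tube far edge',proj('side',P(-.093,-.018,.05)),proj('side',P(-.093,.018,.05)))
im=camera('side'); g=im[268:284,372:388].sum(2)//3; print(g)
t=camera('top'); 
q=proj('top',P(-.118,-.022,.032)).astype(int); print(q); print((t[q[1]-5:q[1]+6,q[0]-5:q[0]+7].sum(2)//3))
"
```

```text
0.018 [379.8 275.6] [266. 233.]
0.0205 [380.5 276.2] [266.6 232.6]
0.024 [381.5 276.9] [267.5 232. ]
tube far edge [364.64910311 270.77543057] [374.83029594 278.89839328]
[[140 139 139 139 139 139 139 139 140 140 140 141 140 132  99  71]
 [139 140 140 139 139 139 139 139 140 141 142 141 131  97  66  77]
 [139 139 140 140 140 140 139 139 139 142 145 136 100  64  59  91]
 [138 139 140 140 140 140 140 140 140 141 135 107  67  60  82 105]
 [138 139 140 140 140 140 140 141 142 133 107  81  73  83 103 113]
 [138 138 139 139 140 140 141 143 138 109  93 106 124 135 134 121]
 [139 138 139 139 140 141 141 134 132 125 125 157 189 197 186 150]
 [138 139 139 139 140 141 136 129 139 153 166 196 213 216 211 191]
 [133 138 139 140 139 132 110 120 144 161 176 203 216 219 218 213]
 [153 136 138 140 131 108  94 105 137 162 186 210 218 219 219 219]
 [171 152 126 132 111  87  91 116 149 180 206 216 219 219 219 219]
 [179 150 118 102  92  98 130 171 197 209 215 217 218 219 219 219]
 [162 123  92  83  95 131 176 205 215 217 218 218 219 219 218 218]
 [120  87  78  90 124 168 203 215 217 219 219 219 219 218 218 218]
 [ 83  74  87 122 164 200 214 217 218 219 219 219 219 219 218 218]
 [ 84  91 121 166 200 214 217 218 218 218 218 218 218 218 218 218]]
[266 232]
[[ 83  81  87  88  87  88  86  95 125 156 158 156]
 [ 93  68  70  88  90  89  88  86  93 125 157 158]
 [ 97  86  55  74  88  90  90  86  85 106 155 157]
 [ 95  94  66  61  88  90  90  89  86  91 125 157]
 [ 96  95  84  61  69  81  87  89  89  86 109 156]
 [ 95  96  99  89  62  74  92  89  88  86  92 127]
 [ 96  96  97  96  80  78 105  83  87  87  86 108]
 [ 95  99  98  99  93  67  80  77  89  89  86  92]
 [ 94  95  96  95 105 106  63  77  91  88  87  85]
 [ 96  96  95  97 100 102  63  70  88  90  88  85]
 [ 94  97  94  97  96  99  93  54  69  90  89  87]]
```

The buttons agree with fully out. Next comes the black box height from its vertical edge in the side view, plus fresh rotor positions in case one was knocked.

```bash
python3 - <<'E'
from h import *
from scipy.optimize import minimize_scalar
for bot in ((323.2,204.2),(323,208)):
    b=onz("side",bot,.0); print(b.round(3))
    r=minimize_scalar(lambda z:np.linalg.norm(proj("side",[b[0],b[1],z])-[323.2,169.5]),bounds=(0,.3),method="bounded"); print(r.x,r.fun,proj("top",[b[0],b[1],r.x]))
a=cv2.resize(camera("side")[100:230,260:390,::-1],None,fx=3,fy=3,interpolation=2)
b=cv2.resize(camera("top")[170:270,305:425,::-1],None,fx=3.25,fy=3.25,interpolation=2)
c=np.zeros((400,790,3),np.uint8); c[:390,:390]=a; c[:b.shape[0],395:395+b.shape[1]]=b; cv2.imwrite("pics/bx.png",c)
E
```

```text
[ 0.515 -0.001  0.   ]
0.1772169810795379 1.0066673281359335 [340.85998422 207.92918895]
[0.519 0.013 0.   ]
0.19566155744142752 0.9064708647701353 [336.5895088  205.83120718]
```

View pics/bx.png

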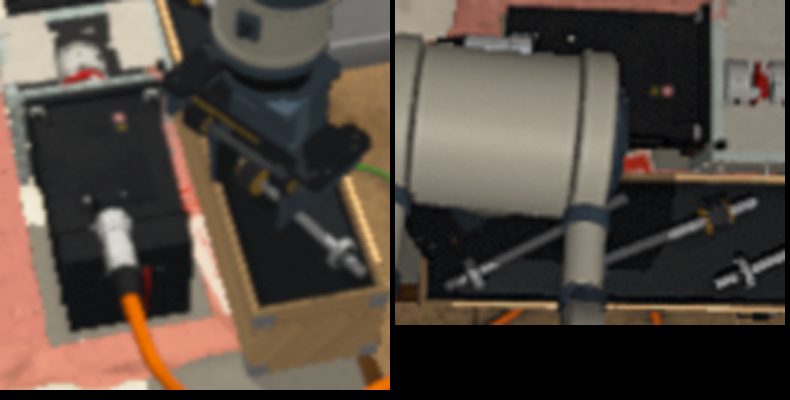

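The black box top is ≈0.165–0.18 high at x≈0.50–0.515. To clear it I'll lean the gripper body 8° toward the robot for picking. The rotors haven't moved (C bearing at top (329,254), B pack at (404,235)).

Call:
play_rows(
  deltas=[
    [-0.017, -0.0267, 0, 0, 0, 0.29],
    [-0.017, -0.0267, 0, 0, 0, 0.29],
    [-0.017, -0.0267, 0, 0, 0, 0.29],
    [-0.017, -0.0267, 0, 0, 0, 0.29],
    [-0.017, -0.0267, 0, 0, 0, 0.29],
    [-0.017, -0.0267, 0, 0, 0, 0.29],
    [-0.017, -0.0267, 0, 0, 0, 0.29],
    [-0.017, -0.0267, 0, 0, 0, 0.29],
    [-0.017, -0.0267, 0, 0, 0, 0.29],
    [-0.017, -0.0267, 0, 0, 0, 0.29],
    [0, 0, 0, 0.064, -0.124, 0],
    [0, 0, 0, 0.064, -0.124, 0],
    [0, 0, 0, 0, 0, 0],
    [0, 0, 0, 0, 0, 0],
  ],
  grip=40,
)

```text
clock: 15.15
eef_pos: [0.4183, -0.0471, 0.211]
tool_rot: [0.036, 0.516, 0.854, 0.059]
force: [0.6, -0.4, 0.4]
grip_width: 0.442
grip_force: 0.0
```

```bash
python3 st.py
```

```text
t 15.15 pos [ 0.4183 -0.0471  0.211 ] stand xy -0.3094 -0.2541 phi 27.7 zdir [ 0.123  0.063 -0.99 ] F [ 0.6 -0.4  0.4] w 40.3 gf 0.0 q [-0.34  0.16  1.91  0.12  0.99 -0.89]
```

Call:
play_rows(
  deltas=[
    [0.003, -0.0096, -0.08, 0, 0, 0],
    [0, 0, -0.08, 0, 0, 0],
    [0, 0, -0.08, 0, 0, 0],
    [0, 0, -0.08, 0, 0, 0],
    [0, 0, -0.06, 0, 0, 0],
    [0, 0, -0.04, 0, 0, 0],
    [0, 0, -0.016, 0, 0, 0],
    [0, 0, 0, 0, 0, 0],
  ],
)

```text
clock: 16.15
eef_pos: [0.4188, -0.0495, 0.1018]
tool_rot: [0.036, 0.516, 0.854, 0.059]
force: [0.0, 1.5, -0.8]
grip_width: 0.436
grip_force: 0.3
```

Call:
play_rows(
  deltas=[
    [0, 0, 0, 0, 0, 0],
    [0, 0, 0, 0, 0, 0],
    [0, 0, 0, 0, 0, 0],
    [0, 0, 0, 0, 0, 0],
    [0, 0, 0, 0, 0, 0],
    [0, 0, 0, 0, 0, 0],
  ],
  grip=3,
)

```text
clock: 16.9
eef_pos: [0.419, -0.0496, 0.102]
tool_rot: [0.037, 0.516, 0.854, 0.06]
force: [0.2, 1.6, 5.5]
grip_width: 0.099
grip_force: 30.0
```

Call:
play_rows(
  deltas=[
    [0, 0, 0.03, 0, 0, 0],
    [0, 0, 0.05, 0, 0, 0],
    [0, 0, 0.05, 0, 0, 0],
    [0, 0, 0.06, 0, 0, 0],
    [0, 0, 0.06, 0, 0, 0],
    [0, 0, 0.06, 0, 0, 0],
    [0, 0, 0.06, 0, 0, 0],
    [0, 0, 0.05, 0, 0, 0],
    [0, 0, 0.03, -0.064, 0.124, 0],
    [0, 0, 0, -0.064, 0.124, 0],
    [0, 0, 0, 0, 0, 0],
  ],
)

```text
clock: 18.27
eef_pos: [0.4192, -0.0492, 0.2145]
tool_rot: [0.0, 0.517, 0.856, -0.0]
force: [0.7, 1.0, -3.3]
grip_width: 0.097
grip_force: 30.0
```

```bash
python3 st.py; python3 -c "
from h import *
s=env.read_state();print(s['moment'])
a=cv2.resize(camera('side')[70:230,270:400,::-1],None,fx=3.5,fy=3.5,interpolation=2)
cv2.imwrite('pics/l1.png',a)"
```

```text
t 18.275 pos [ 0.4192 -0.0492  0.2145] stand xy -0.3099 -0.2564 phi 27.8 zdir [ 0. -0. -1.] F [ 0.7  1.  -3.3] w 8.9 gf 30.0 q [-0.26  0.21  1.81 -0.    1.12 -0.74]
[-0.03401295  0.01448212  0.02695541]
```

View pics/l1.png

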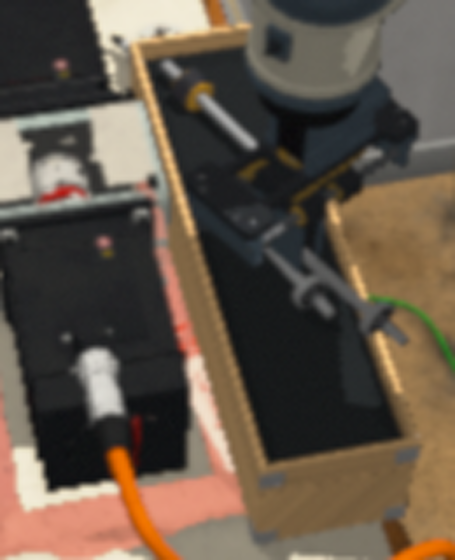

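The rotor is hanging and its weight reads 3.3 N. I'll check it is level while carrying it to the +y row.

```bash
python3 -c "
from h import *
u=np.array([np.cos(np.radians(117.8)),np.sin(np.radians(117.8)),0]); o=np.array([.4192,-.0492,.2235])
for z in (-.02,0,.02): print(z,proj('side',o+.125*u+[0,0,z]))"
```

```text
-0.02 [384.03234291 171.64953382]
0 [384.89477561 167.19150225]
0.02 [385.77870881 162.62290618]
```

Call:
play_rows(
  deltas=[
    [-0.0061, 0.124, 0.04, 0, 0, -0.2417],
    [-0.0061, 0.124, 0.04, 0, 0, -0.2417],
    [-0.0061, 0.124, 0, 0, 0, -0.2417],
    [-0.0061, 0.124, 0, 0, 0, -0.2417],
    [-0.0061, 0.124, 0, 0, 0, -0.2417],
    [-0.0061, 0.124, 0, 0, 0, -0.2417],
    [-0.0061, 0.124, 0, 0, 0, -0.2417],
    [-0.0061, 0.124, 0, 0, 0, -0.2417],
    [-0.0061, 0.124, 0, 0, 0, -0.2417],
    [-0.0061, 0.124, 0, 0, 0, -0.2417],
    [-0.0061, 0.124, 0, 0, 0, -0.2417],
    [-0.0061, 0.124, 0, 0, 0, -0.2417],
    [0, 0, 0, 0, 0, 0],
    [0, 0, 0, 0, 0, 0],
  ],
)

```text
clock: 20.08
eef_pos: [0.4, 0.3216, 0.2341]
tool_rot: [-0.0, 0.955, 0.298, -0.0]
force: [0.6, 0.2, -2.9]
grip_width: 0.1
grip_force: 30.0
```

```bash
python3 st.py; python3 -c "
from h import *
a=cv2.resize(camera('side')[220:340,280:420,::-1],None,fx=3.2,fy=3.2,interpolation=2)
b=cv2.resize(camera('top')[190:280,215:315,::-1],None,fx=3.4,fy=3.4,interpolation=2)
c=np.zeros((390,795,3),np.uint8); c[:a.shape[0],:a.shape[1]]=a; c[:b.shape[0],452:452+b.shape[1]]=b; cv2.imwrite('pics/p1.png',c)"
```

```text
t 20.075 pos [0.4    0.3216 0.2341] stand xy -0.1145 0.0594 phi -55.3 zdir [-0.001  0.    -1.   ] F [ 0.6  0.2 -2.9] w 9.2 gf 30.0 q [0.56 0.32 1.59 0.   1.24 1.53]
```

View pics/p1.png

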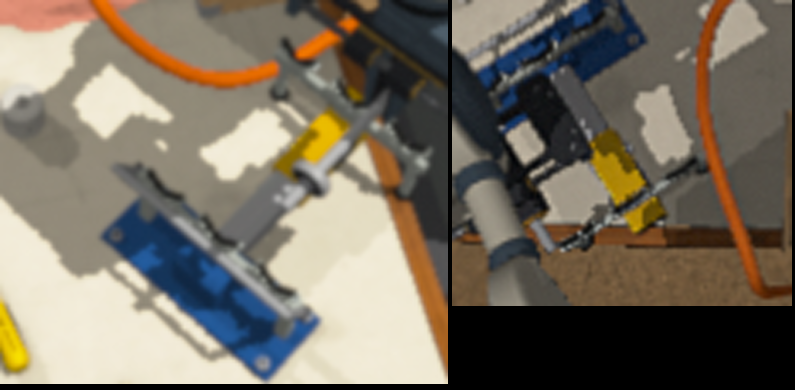

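It is level: the tip at side (384.9,166.6) against the predicted (384.9,167.2). Now lower it.

Call:
play_rows(
  deltas=[
    [0.0036, 0.0056, -0.1, 0, 0, 0],
    [0, 0, -0.1, 0, 0, 0],
    [0, 0, -0.1, 0, 0, 0],
    [0, 0, -0.1, 0, 0, 0],
    [0, 0, -0.1, 0, 0, 0],
    [0, 0, -0.05, 0, 0, 0],
    [0, 0, -0.03, 0, 0, 0],
    [0, 0, -0.02, 0, 0, 0],
    [0, 0, -0.01, 0, 0, 0],
    [0, 0, -0.01, 0, 0, 0],
    [0, 0, 0, 0, 0, 0],
    [0, 0, 0, 0, 0, 0],
  ],
)

```text
clock: 21.68
eef_pos: [0.4014, 0.3239, 0.0795]
tool_rot: [-0.0, 0.955, 0.297, 0.0]
force: [0.1, 0.3, -3.5]
grip_width: 0.102
grip_force: 30.0
```

Call:
play_rows(
  deltas=[
    [0, 0, -0.006, 0, 0, 0],
    [0, 0, -0.006, 0, 0, 0],
    [0, 0, 0, 0, 0, 0],
  ],
)

```text
clock: 22.05
eef_pos: [0.4013, 0.3242, 0.0766]
tool_rot: [-0.0, 0.955, 0.297, 0.0]
force: [-3.1, 3.8, 4.6]
grip_width: 0.102
grip_force: 30.0
```

```bash
python3 st.py
```

```text
t 22.05 pos [0.4013 0.3242 0.0766] stand xy -0.112 0.0608 phi -55.4 zdir [ 0.     0.001 -1.   ] F [-3.1  3.8  4.6] w 9.3 gf 30.0 q [0.56 0.53 1.76 0.   0.85 1.53]
```

Call:
play_rows(
  deltas=[
    [0, 0, 0, 0, 0, 0],
    [0, 0, 0, 0, 0, 0],
    [0, 0, 0, 0, 0, 0],
  ],
  grip=34,
)

```text
clock: 22.42
eef_pos: [0.4014, 0.3237, 0.0763]
tool_rot: [0.0, 0.955, 0.297, -0.0]
force: [-0.0, -0.1, 0.1]
grip_width: 0.368
grip_force: 0.0
```

Call:
play_rows(
  deltas=[
    [0, 0, 0.06, 0, 0, 0],
    [0, 0, 0.1, 0, 0, 0],
    [0, 0, 0.16, 0, 0, 0],
    [0, 0, 0.16, 0, 0, 0],
    [0, 0, 0.16, 0, 0, 0],
    [0, 0, 0, 0, 0, 0],
  ],
)

```text
clock: 23.18
eef_pos: [0.4026, 0.3246, 0.2401]
tool_rot: [-0.001, 0.955, 0.297, 0.003]
force: [-0.3, -0.1, -1.0]
grip_width: 0.374
grip_force: 0.0
```

```bash
cat > ck.py <<'E'
from h import *
im=camera("top"); x0,y0,x1,y1=317,228,466,261
c=im[y0:y1,x0:x1].astype(int); m=(c.max(2)>75).astype(np.uint8)
n,l,s,ce=cv2.connectedComponentsWithStats(m)
print("ref B shaft 382.4,244.7 ring 411.0,233.3; A shaft 427.1,246.8 ring 455,234.6")
for i in range(1,n):
    if s[i,4]>15: print(s[i],(ce[i]+[x0,y0]).round(1))
E
python3 ck.py
python3 - <<'E'
from h import *
O=np.array([.528,.338]); a=np.radians(34.7); X=np.array([np.cos(a),np.sin(a)]); Y=np.array([-X[1],X[0]])
g=cv2.cvtColor(camera("side"),cv2.COLOR_RGB2GRAY).astype(np.float32)
# profile across the seated shaft in side view (between bearing and pack)
for rx in (.02,.06,.115):
    ys=np.arange(.04,.081,.004); print(rx,[int(g[tuple(proj('side',[*(O+(rx-.113)*X+y*Y),.085])[::-1].round().astype(int))]) for y in ys])
E
```

```text
ref B shaft 382.4,244.7 ring 411.0,233.3; A shaft 427.1,246.8 ring 455,234.6
[90  3 10  7 30] [411.  233.3]
[134   4   9   7  29] [455.  234.6]
[ 49   9  37  18 135] [382.4 244.7]
[ 92   8  38  22 126] [427.1 246.8]
[41 23  7  4 21] [361.2 252.7]
[86 26  8  5 21] [406.7 256. ]
0.02 [118, 117, 115, 113, 117, 182, 177, 211, 219, 219, 220]
0.06 [204, 140, 127, 176, 163, 180, 184, 215, 219, 219, 220]
0.115 [103, 81, 55, 76, 125, 181, 126, 66, 56, 110, 168]
```

Call:
play_rows(
  deltas=[
    [0.0065, -0.1434, 0, 0, 0, 0.1935],
    [0.0065, -0.1434, 0, 0, 0, 0.1935],
    [0.0065, -0.1434, 0, 0, 0, 0.1935],
    [0.0065, -0.1434, 0, 0, 0, 0.1935],
    [0.0065, -0.1434, 0, 0, 0, 0.1935],
    [0.0065, -0.1434, 0, 0, 0, 0.1935],
    [0.0065, -0.1434, 0, 0, 0, 0.1935],
    [0.0065, -0.1434, 0, 0, 0, 0.1935],
    [0.0065, -0.1434, 0, 0, 0, 0.1935],
    [0.0065, -0.1434, 0, 0, 0, 0.1935],
    [0.0065, -0.1434, 0, 0, 0, 0.1935],
    [0.0065, -0.1434, 0, 0, 0, 0.1935],
    [0.0065, -0.1434, 0, 0, 0, 0.1935],
    [0.0065, -0.1434, 0, 0, 0, 0.1935],
    [0, 0, 0, 0.053, -0.13, 0],
    [0, 0, 0, 0.053, -0.13, 0],
    [0, 0, 0, 0, 0, 0],
    [0, 0, 0, 0, 0, 0],
  ],
  grip=40,
)

```text
clock: 25.52
eef_pos: [0.4239, -0.178, 0.236]
tool_rot: [0.038, 0.557, 0.828, 0.058]
force: [-0.1, 0.1, -0.6]
grip_width: 0.439
grip_force: 0.0
```

```bash
python3 st.py; python3 ck.py
```

```text
t 25.525 pos [ 0.4239 -0.178   0.236 ] stand xy -0.3793 -0.365 phi 22.2 zdir [ 0.128  0.053 -0.99 ] F [-0.1  0.1 -0.6] w 40.0 gf 0.0 q [-0.62  0.19  1.78  0.13  1.1  -1.06]
ref B shaft 382.4,244.7 ring 411.0,233.3; A shaft 427.1,246.8 ring 455,234.6
[  91    0   58   33 1608] [439.9 244.9]
[81 24 14  9 90] [404.7 256.9]
```

Call:
play_rows(
  deltas=[
    [0, 0, -0.1, 0, 0, 0],
    [0, 0, -0.1, 0, 0, 0],
    [0, 0, -0.1, 0, 0, 0],
    [0, 0, -0.1, 0, 0, 0],
    [0, 0, -0.08, 0, 0, 0],
    [0, 0, -0.04, 0, 0, 0],
    [0, 0, -0.016, 0, 0, 0],
    [0, 0, 0, 0, 0, 0],
  ],
)

```text
clock: 26.58
eef_pos: [0.4243, -0.1781, 0.1025]
tool_rot: [0.039, 0.556, 0.828, 0.058]
force: [0.1, 0.4, 0.9]
grip_width: 0.442
grip_force: 0.0
```

Call:
play_rows(
  deltas=[
    [0, 0, 0, 0, 0, 0],
    [0, 0, 0, 0, 0, 0],
    [0, 0, 0, 0, 0, 0],
    [0, 0, 0, 0, 0, 0],
    [0, 0, 0, 0, 0, 0],
    [0, 0, 0, 0, 0, 0],
  ],
  grip=3,
)

```text
clock: 27.32
eef_pos: [0.4241, -0.1781, 0.1024]
tool_rot: [0.039, 0.556, 0.828, 0.058]
force: [-3.0, 0.2, 5.6]
grip_width: 0.102
grip_force: 30.3
```

Call:
play_rows(
  deltas=[
    [0, 0, 0.03, 0, 0, 0],
    [0, 0, 0.05, 0, 0, 0],
    [0, 0, 0.05, 0, 0, 0],
    [0, 0, 0.06, 0, 0, 0],
    [0, 0, 0.06, 0, 0, 0],
    [0, 0, 0.08, 0, 0, 0],
    [0, 0, 0.08, 0, 0, 0],
    [0, 0, 0.07, 0, 0, 0],
    [0, 0, 0.05, -0.053, 0.13, 0],
    [0, 0, 0, -0.053, 0.13, 0],
    [0, 0, 0, 0, 0, 0],
    [0, 0, 0, 0, 0, 0],
  ],
)

```text
clock: 28.82
eef_pos: [0.4238, -0.1778, 0.2349]
tool_rot: [0.0, 0.558, 0.83, 0.001]
force: [-0.1, -0.4, -4.5]
grip_width: 0.101
grip_force: 30.1
```

```bash
python3 st.py; cat > lv.py <<'E'
# bearing-end tip of the held rotor in the side view vs level prediction
from h import *
s=env.read_state(); r=R.from_quat(s["tool_rot"],scalar_first=True).as_matrix()
y=r[:2,1]; y=y if y[0]>0 else -y; u=np.array([-y[1],y[0],0]); o=s["eef_pos"]+[0,0,.009]
g=cv2.cvtColor(camera("side"),cv2.COLOR_RGB2GRAY)
for x in (.115,.122,.128,.135):
    print(x,[int(g[tuple(proj("side",o+x*u+[0,0,z])[::-1].round().astype(int))]) for z in np.arange(-.03,.031,.005)])
print(s["moment"])
E
python3 lv.py
```

```text
t 28.825 pos [ 0.4238 -0.1778  0.2349] stand xy -0.3793 -0.3648 phi 22.2 zdir [ 0.001  0.001 -1.   ] F [-0.1 -0.4 -4.5] w 9.2 gf 30.1 q [-0.53  0.24  1.7   0.    1.2  -0.92]
0.115 [96, 119, 119, 111, 108, 101, 96, 110, 116, 94, 73, 63, 70]
0.122 [164, 181, 157, 127, 92, 87, 92, 98, 110, 126, 106, 84, 79]
0.128 [179, 180, 123, 108, 105, 107, 99, 94, 119, 125, 127, 105, 84]
0.135 [147, 124, 103, 93, 97, 103, 108, 115, 118, 124, 125, 124, 123]
[-0.07841734  0.02533824  0.03643703]
```

Call:
play_rows(
  deltas=[
    [0.0036, 0.1508, 0, 0, 0, -0.2254],
    [0.0036, 0.1508, 0, 0, 0, -0.2254],
    [0.0036, 0.1508, 0, 0, 0, -0.2254],
    [0.0036, 0.1508, 0, 0, 0, -0.2254],
    [0.0036, 0.1508, 0, 0, 0, -0.2254],
    [0.0036, 0.1508, 0, 0, 0, -0.2254],
    [0.0036, 0.1508, 0, 0, 0, -0.2254],
    [0.0036, 0.1508, 0, 0, 0, -0.2254],
    [0.0036, 0.1508, 0, 0, 0, -0.2254],
    [0.0036, 0.1508, 0, 0, 0, -0.2254],
    [0.0036, 0.1508, 0, 0, 0, -0.2254],
    [0.0036, 0.1508, 0, 0, 0, -0.2254],
    [0, 0, 0, 0, 0, 0],
    [0, 0, 0, 0, 0, 0],
  ],
)

```text
clock: 30.62
eef_pos: [0.4346, 0.2736, 0.2346]
tool_rot: [-0.0, 0.954, 0.299, -0.0]
force: [-1.0, 0.1, -3.8]
grip_width: 0.103
grip_force: 30.1
```

```bash
python3 st.py; python3 lv.py; python3 ck.py
```

```text
t 30.625 pos [0.4346 0.2736 0.2346] stand xy -0.1135 0.0003 phi -55.2 zdir [-0.001  0.    -1.   ] F [-1.   0.1 -3.8] w 9.4 gf 30.1 q [0.45 0.32 1.59 0.   1.24 1.41]
0.115 [235, 230, 210, 223, 201, 185, 189, 192, 187, 181, 136, 97, 61]
0.122 [232, 234, 234, 223, 178, 169, 186, 190, 183, 168, 183, 204, 218]
0.128 [219, 231, 231, 234, 233, 225, 188, 154, 178, 181, 166, 149, 153]
0.135 [134, 138, 138, 154, 188, 221, 232, 230, 204, 149, 135, 140, 139]
[-0.10207484  0.123586   -0.04922882]
ref B shaft 382.4,244.7 ring 411.0,233.3; A shaft 427.1,246.8 ring 455,234.6
[134   4   9   7  29] [455.  234.6]
[ 92   8  38  22 125] [427.  246.9]
[86 26  8  5 20] [406.5 256. ]
```

Call:
play_rows(
  deltas=[
    [-0.0012, 0.003, -0.1, 0, 0, 0],
    [0, 0, -0.1, 0, 0, 0],
    [0, 0, -0.1, 0, 0, 0],
    [0, 0, -0.1, 0, 0, 0],
    [0, 0, -0.1, 0, 0, 0],
    [0, 0, -0.05, 0, 0, 0],
    [0, 0, -0.03, 0, 0, 0],
    [0, 0, -0.02, 0, 0, 0],
    [0, 0, -0.01, 0, 0, 0],
    [0, 0, -0.01, 0, 0, 0],
    [0, 0, 0, 0, 0, 0],
    [0, 0, 0, 0, 0, 0],
  ],
)

```text
clock: 32.22
eef_pos: [0.4347, 0.2751, 0.08]
tool_rot: [-0.0, 0.954, 0.298, 0.0]
force: [0.1, 0.6, -3.8]
grip_width: 0.1
grip_force: 30.1
```

Call:
play_rows(
  deltas=[
    [0, 0, -0.006, 0, 0, 0],
    [0, 0, -0.006, 0, 0, 0],
    [0, 0, 0, 0, 0, 0],
  ],
)

```text
clock: 32.6
eef_pos: [0.4346, 0.2752, 0.0768]
tool_rot: [-0.0, 0.955, 0.298, 0.0]
force: [-0.7, 0.8, -1.5]
grip_width: 0.102
grip_force: 30.6
```

```bash
python3 st.py
```

```text
t 32.6 pos [0.4346 0.2752 0.0768] stand xy -0.1125 0.0015 phi -55.3 zdir [ 0.  0. -1.] F [-0.7  0.8 -1.5] w 9.3 gf 30.6 q [0.45 0.53 1.77 0.   0.85 1.41]
```

Call:
play_rows(
  deltas=[
    [0, 0, -0.003, 0, 0, 0],
    [0, 0, 0, 0, 0, 0],
  ],
)

```text
clock: 32.85
eef_pos: [0.4347, 0.2752, 0.0764]
tool_rot: [-0.0, 0.955, 0.298, 0.0]
force: [-1.8, 0.8, 6.7]
grip_width: 0.1
grip_force: 30.7
```

Call:
play_rows(
  deltas=[
    [0, 0, 0, 0, 0, 0],
    [0, 0, 0, 0, 0, 0],
    [0, 0, 0, 0, 0, 0],
  ],
  grip=34,
)

```text
clock: 33.22
eef_pos: [0.4346, 0.275, 0.076]
tool_rot: [0.0, 0.954, 0.298, -0.0]
force: [0.7, 0.2, -0.2]
grip_width: 0.363
grip_force: 0.0
```

Call:
play_rows(
  deltas=[
    [0, 0, 0.06, 0, 0, 0],
    [0, 0, 0.1, 0, 0, 0],
    [0, 0, 0.16, 0, 0, 0],
    [0, 0, 0.16, 0, 0, 0],
    [0, 0, 0.16, 0, 0, 0],
    [0, 0, 0, 0, 0, 0],
    [0, 0, 0, 0, 0, 0],
  ],
)

```text
clock: 34.1
eef_pos: [0.4342, 0.2749, 0.2362]
tool_rot: [-0.0, 0.954, 0.298, 0.0]
force: [-0.2, 0.5, -1.0]
grip_width: 0.37
grip_force: 0.0
```

```bash
python3 st.py; python3 ck.py; cat > seat.py <<'E'
from h import *
O=np.array([.528,.338]); a=np.radians(34.7); X=np.array([np.cos(a),np.sin(a)]); Y=np.array([-X[1],X[0]])
for n in ("side","top"):
  g=cv2.cvtColor(camera(n),cv2.COLOR_RGB2GRAY)
  for rx in (-.033,.03,.07,.094,.118):
    ys=np.arange(-.08,.0801,.005); print(n,rx,*[int(g[tuple(proj(n,[*(O+(rx-.113)*X+y*Y),.09])[::-1].round().astype(int))]) for y in ys])
E
python3 seat.py
```

```text
t 34.1 pos [0.4342 0.2749 0.2362] stand xy -0.113 0.0015 phi -55.3 zdir [ 0.  0. -1.] F [-0.2  0.5 -1. ] w 33.8 gf 0.0 q [0.45 0.31 1.58 0.   1.24 1.41]
ref B shaft 382.4,244.7 ring 411.0,233.3; A shaft 427.1,246.8 ring 455,234.6
[129  17   9   5  26] [449.7 246.6]
[ 86  18  38  15 119] [421.7 253.8]
side -0.033 115 120 133 134 119 93 95 109 115 114 114 117 111 80 54 59 59 56 52 61 111 126 103 107 112 74 51 61 61 61 53 51 83
side 0.03 235 236 236 236 236 235 235 235 236 237 236 217 150 139 131 111 141 167 174 176 177 167 91 102 115 116 116 133 178 181 213 221 221
side 0.07 236 235 230 233 229 225 234 235 233 234 232 233 232 224 136 126 163 172 189 190 187 142 194 221 217 160 128 180 187 185 218 219 220
side 0.094 139 140 140 138 139 138 139 137 136 137 131 127 125 118 141 172 193 195 159 167 181 128 181 219 214 138 155 179 179 185 178 199 219
side 0.118 136 112 135 53 64 60 55 106 160 158 124 126 116 126 86 118 183 96 62 97 151 151 154 136 134 87 90 125 184 82 60 84 159
top -0.033 167 167 168 170 172 173 121 95 94 97 98 53 70 55 31 41 40 42 37 26 74 82 120 93 142 110 90 65 68 53 54 25 77
top 0.03 96 97 77 53 72 39 37 38 36 38 37 65 45 29 19 18 44 48 35 54 56 87 116 144 145 129 49 57 73 72 73 71 74
top 0.07 34 32 24 19 19 17 18 21 17 18 27 30 39 31 34 30 34 30 79 131 151 149 147 146 147 137 82 134 138 137 138 140 137
top 0.094 51 59 40 17 15 17 21 14 16 15 17 30 31 34 38 42 40 37 77 164 164 164 162 162 163 125 80 161 159 157 156 153 156
top 0.118 64 57 58 56 55 54 58 55 43 25 28 30 34 41 38 49 38 56 114 177 179 179 182 179 179 79 159 185 181 180 177 177 177
```

Rotor A was knocked: its top-view shaft centroid moved from (427,247) to (422,254). I'll re-measure it with line fits in both views.

```bash
python3 - <<'E'
from h import *
for n,(x0,y0,x1,y1) in {"top":(395,232,470,268),"side":(300,78,372,140)}.items():
    g=camera(n)[y0:y1,x0:x1].max(2); print(n,x0,y0)
    for r in g: print("".join(" .:-=+*#%@"[min(9,int(v)//22)] for v in r))
E
```

```text
top 395 232
......................................................................:-+%#
......................................................................:-+%#
......................................................................:-+%#
......................................................................:-=##
......................................................................:-=##
......................................................................:-=##
......................................................................:-=##
......................................................................:-=*#
......................................................................:-=*#
............................................... ......................:--*#
............................................      ....................:--*#
..........................................       ....      ...........:--*#
.......................................... .. .. .:.   ..::-...........--*#
............................................ .  ..::.::-=+++:..........--*#
........................
[... 5485 characters left out ...]
..:.:..:.....:....:.........:=+++++*****+**
.......:-===-=*%#+=++*@@*:........:..............:.......:=+++++****++**
.......:--:::-*%#+=++*%@#-.......::..:.::.:..............-=++++++***++**
.......:::..:-*%%+=+++#@@+:....:.....:.......:..........:-=++++++**+++**
.............-*%%*++++#@@*:...:............:.....:.:..:::-=++++++**++++*
.............-*%%#++++*%@#-....:::....:....:..:...:..:..:-==+++++++++++*
.............-*%%#*++++#@%=...:...:.:.:..::............::-====+++++=++++
-:...........-+%%#*++++#@@+:...:....::....:.:..:....:.:::-====++++==++++
*=:..........:+***+++++*%@#-.........:.....:...:.:.:..:::-====++++===+++
#=:..........:=**++++++*%@%=.....:.......::::....:......::=====+++===+++
```

```bash
python3 - <<'E'
from h import *
def line(n,x0,y0,x1,y1,thr):
    g=camera(n)[y0:y1,x0:x1].max(2).astype(float); w=np.where(g>thr,g-thr,0)
    ys,xs=np.nonzero(w); W=w[ys,xs]; p=np.c_[xs+x0,ys+y0].astype(float); m=(p*W[:,None]).sum(0)/W.sum()
    d=np.linalg.eigh(np.cov((p-m).T,aweights=W))[1][:,1]; return m,d
for n,b in (("top",(410,250,436,259)),("side",(340,103,351,117))):
    m,d=line(n,*b,95); a,c=onz(n,m-8*d,.111),onz(n,m+8*d,.111); v=c-a; v*=np.sign(v[1])
    u=v[:2]/np.linalg.norm(v[:2]); pt=onz(n,m,.111)[:2]
    print(n,m.round(1),"yaw",np.degrees(np.arctan2(u[1],u[0])).round(1),"x at y=-.30:",(pt+u*(-.30-pt[1])/u[1]).round(4))
im=camera("top"); g=im[255:264,378:408].max(2)
for r in g: print(*r)
for k,a,b in (("stub",(329.5,88),(455,245.3)),("bearing",(353.7,121.5),(404.8,258))): print(k,tri(a,b))
print("bare tip side",onz("side",(358,127.3),.111),"stub side",onz("side",(329.5,88),.111),"stub top",onz("top",(455,245.3),.111))
E
```

```text
top [422.1 254. ] yaw 105.2 x at y=-.30: [ 0.3865 -0.3   ]
side [345.4 109.3] yaw 104.9 x at y=-.30: [ 0.3849 -0.3   ]
39 38 39 38 38 37 38 39 39 37 39 36 37 37 39 38 39 36 38 34 36 37 36 26 36 80 98 84 37 10
40 39 37 38 40 38 37 37 36 37 38 39 37 39 37 38 36 34 34 37 37 33 34 16 15 56 108 116 62 43
37 40 36 37 39 38 39 39 40 37 39 40 39 36 39 39 39 26 20 13 11 8 16 18 15 47 117 128 106 120
40 38 40 38 38 38 40 38 36 37 37 37 38 37 37 37 36 25 14 22 26 37 46 64 47 33 86 133 137 148
41 40 38 40 38 40 38 39 38 39 37 38 38 39 41 38 33 33 53 88 110 121 122 128 83 59 92 141 140 110
39 42 39 38 40 39 38 37 38 39 37 39 40 40 38 38 39 71 124 146 153 156 142 134 80 50 59 123 136 93
20 22 21 21 22 21 19 22 21 21 18 20 20 22 33 24 11 47 128 145 136 131 87 54 30 17 37 120 130 90
14 12 12 14 14 17 14 12 12 13 14 13 9 13 11 10 5 21 52 52 36 32 15 6 6 5 21 97 115 95
71 70 72 70 69 70 69 70 69 67 63 60 59 58 60 59 57 55 56 60 61 60 61 64 65 65 70 94 88 76
stub (array([ 0.40757281, -0.37454461,  0.11856232]), np.float64(0.0012814548418932452))
bearing (array([ 0.36591954, -0.21125511,  0.11760262]), np.float64(0.004278612377578856))
bare tip side [ 0.3588706  -0.19118148  0.111     ] stub side [ 0.40605372 -0.382648    0.111     ] stub top [ 0.40727397 -0.37675073  0.111     ]
```

```bash
python3 - <<'E'
from h import *
for k,a,b in (("stub",(330.2,88.5),(454.6,245.7)),("tip",(358.5,128),(395.3,260.0)),("bearing",(353.3,120.8),(404.6,258))):
    print(k,tri(a,b)[0].round(4),onz("side",a,.111).round(4),onz("top",b,.111).round(4))
# orange ring: saturation mask in both views
for n,(x0,y0,x1,y1) in {"top":(430,238,460,258),"side":(328,90,346,106)}.items():
    c=camera(n)[y0:y1,x0:x1].astype(int); w=np.clip(c[...,0]-c[...,2]-35,0,None); ys,xs=np.nonzero(w); W=w[ys,xs]
    m=np.array([(xs*W).sum(),(ys*W).sum()])/W.sum()+[x0,y0]; print(n,m.round(2),len(W),onz(n,m,.111).round(4),onz(n,m,.118).round(4))
    if n=="top": t=m
print("ring tri",tri(m,t))
E
python3 ck.py
```

```text
stub [ 0.4059 -0.3734  0.1172] [ 0.4043 -0.3798  0.111 ] [ 0.406  -0.3754  0.111 ]
tip [ 0.3589 -0.1802  0.119 ] [ 0.3581 -0.188   0.111 ] [ 0.3571 -0.1808  0.111 ]
bearing [ 0.3668 -0.2102  0.1219] [ 0.3663 -0.2213  0.111 ] [ 0.364 -0.211  0.111]
top [439.06 249.15] 20 [ 0.3941 -0.3239  0.111 ] [ 0.3939 -0.3219  0.118 ]
side [336.96  98.84] 38 [ 0.3938 -0.3279  0.111 ] [ 0.3957 -0.321   0.118 ]
ring tri (array([ 0.39457184, -0.32279727,  0.11582947]), np.float64(0.0012911918701249642))
ref B shaft 382.4,244.7 ring 411.0,233.3; A shaft 427.1,246.8 ring 455,234.6
[129  17   9   5  26] [449.7 246.6]
[ 86  18  38  15 119] [421.9 253.8]
```

A now lies at ≈(0.386,-0.301), yaw 105°, consistent across both views to about 2 mm in x and y. It is away from the black box, so no tilt is needed. It is nearer the robot-side wall, so I'll use a narrow opening.

Call:
play_rows(
  deltas=[
    [-0.0121, -0.144, 0, 0, 0, 0.1534],
    [-0.0121, -0.144, 0, 0, 0, 0.1534],
    [-0.0121, -0.144, 0, 0, 0, 0.1534],
    [-0.0121, -0.144, 0, 0, 0, 0.1534],
    [-0.0121, -0.144, 0, 0, 0, 0.1534],
    [-0.0121, -0.144, 0, 0, 0, 0.1534],
    [-0.0121, -0.144, 0, 0, 0, 0.1534],
    [-0.0121, -0.144, 0, 0, 0, 0.1534],
    [-0.0121, -0.144, 0, 0, 0, 0.1534],
    [-0.0121, -0.144, 0, 0, 0, 0.1534],
    [-0.0121, -0.144, 0, 0, 0, 0.1534],
    [-0.0121, -0.144, 0, 0, 0, 0.1534],
    [-0.0121, -0.144, 0, 0, 0, 0.1534],
    [-0.0121, -0.144, 0, 0, 0, 0.1534],
    [-0.0121, -0.144, 0, 0, 0, 0.1534],
    [-0.0121, -0.144, 0, 0, 0, 0.1534],
    [0, 0, 0, 0, 0, 0],
    [0, 0, 0, 0, 0, 0],
  ],
  grip=30,
)

```text
clock: 36.9
eef_pos: [0.386, -0.3005, 0.2359]
tool_rot: [-0.0, 0.609, 0.793, 0.0]
force: [-0.4, 0.6, 0.2]
grip_width: 0.33
grip_force: 0.0
```

```bash
python3 st.py
```

```text
t 36.9 pos [ 0.386  -0.3005  0.2359] stand xy -0.4803 -0.4441 phi 15.0 zdir [-0.     0.001 -1.   ] F [-0.4  0.6  0.2] w 30.1 gf 0.0 q [-0.78  0.28  1.64  0.    1.22 -1.04]
```

Call:
play_rows(
  deltas=[
    [0, -0.002, -0.1, 0, 0, 0],
    [0, 0, -0.1, 0, 0, 0],
    [0, 0, -0.1, 0, 0, 0],
    [0, 0, -0.1, 0, 0, 0],
    [0, 0, -0.06, 0, 0, 0],
    [0, 0, -0.03, 0, 0, 0],
    [0, 0, -0.02, 0, 0, 0],
    [0, 0, -0.02, 0, 0, 0],
    [0, 0, -0.01, 0, 0, 0],
    [0, 0, 0, 0, 0, 0],
  ],
)

```text
clock: 38.15
eef_pos: [0.3862, -0.3015, 0.1011]
tool_rot: [-0.0, 0.609, 0.793, -0.0]
force: [0.6, 0.4, 0.5]
grip_width: 0.328
grip_force: 0.0
```

Call:
play_rows(
  deltas=[
    [0, 0, 0, 0, 0, 0],
    [0, 0, 0, 0, 0, 0],
    [0, 0, 0, 0, 0, 0],
    [0, 0, 0, 0, 0, 0],
    [0, 0, 0, 0, 0, 0],
    [0, 0, 0, 0, 0, 0],
  ],
  grip=3,
)

```text
clock: 38.9
eef_pos: [0.3864, -0.3016, 0.1012]
tool_rot: [0.0, 0.609, 0.793, 0.0]
force: [2.3, 0.8, 3.9]
grip_width: 0.101
grip_force: 30.0
```

Call:
play_rows(
  deltas=[
    [0, 0, 0.03, 0, 0, 0],
    [0, 0, 0.05, 0, 0, 0],
    [0, 0, 0.05, 0, 0, 0],
    [0, 0, 0.06, 0, 0, 0],
    [0, 0, 0.06, 0, 0, 0],
    [0, 0, 0.08, 0, 0, 0],
    [0, 0, 0.08, 0, 0, 0],
    [0, 0, 0.08, 0, 0, 0],
    [0, 0, 0.05, 0, 0, 0],
    [0, 0, 0, 0, 0, 0],
    [0, 0, 0, 0, 0, 0],
  ],
)

```text
clock: 40.28
eef_pos: [0.3859, -0.3012, 0.2355]
tool_rot: [-0.0, 0.609, 0.793, 0.0]
force: [0.3, -0.1, -2.8]
grip_width: 0.102
grip_force: 30.0
```

```bash
python3 st.py; python3 - <<'E'
from h import *
s=env.read_state();print(s["moment"])
x0,y0,x1,y1=330,60,395,135
g=camera("side")[y0:y1,x0:x1].max(2); print(x0,y0)
for r in g: print("".join(" .:-=+*#%@"[min(9,int(v)//22)] for v in r))
a=np.radians(105);u=np.array([np.cos(a),np.sin(a),0])
for zz in (.009,.013):
  for x in (.094,.125): print(zz,x,proj("side",s["eef_pos"]+[0,0,zz]+x*u).round(1))
E
```

```text
t 40.275 pos [ 0.3859 -0.3012  0.2355] stand xy -0.4807 -0.4446 phi 15.0 zdir [-0.001  0.001 -1.   ] F [ 0.3 -0.1 -2.8] w 9.3 gf 30.0 q [-0.78  0.28  1.64 -0.    1.22 -1.05]
[-0.01398514  0.03258482  0.00394267]
330 60
-=+++=-::::-:.......::-===+++++++++++++++++++++++++++++++++++++++
+++--::::::::......:::-=+++++++++++++++++++++++++++++++++++++++++
=--:::::::::.... ..::-=++++++++++++++++++++++++++++++++++++++++++
-:::...:::......  ..:-=++++++++++++++++++++++++++++++++++++++++++
--:....:::::.:..  ..:-=++++++++++++++++++++++++++++++++++++++++++
+=-....:::::::..  ..:-=++++++++++++++++++++++++++++++++++++++++++
#+=:...:::::::..  ..:-=++++++++++++++++++++++++++++++++++++++++++
##+-:..:::::::..  .::-=++++++++++++++++++++++++++++++++++++++++++
##*+-:::::::::..  .:-=+++++++++++++++++++++++++++++++++++++++++++
##*+=:::::::::.. ..:-=+++++++++++++++++++++++++++++++++++++++++++
###*+=-:::::::.. ..:-=+++++++++++++++++++++++++++++++++++++++++++
###**+=:::::::.. ..:-=+++++++++++++++++++++++++++++++++++++++++++
###****=::::::.....:-=+++++++++++++++++++++++++++++++++++++++++++
####****=::::::::..:-=+
[... 3472 characters left out ...]
**
.............................:-+#@%####******#####**************+
..............................-+#@@%###*************************+
..............................:=*%@%#***************************+
..............................:-+#@@#***************************+
...............................-=*@@#*************************+++
...............................:=+%@%**************************++
................................-+#@@#*+++**********************+
................................-=*@@#+++++**********************
................................:=+%@%++++++*********************
0.009 0.094 [358.8  92.2]
0.009 0.125 [364.1  98.9]
0.013 0.094 [358.9  91.2]
0.013 0.125 [364.2  97.9]
```

It is level: the bearing is seen at (360,91) and the tip at (364,98), as predicted. Carry it to the -y row.

Call:
play_rows(
  deltas=[
    [0.0207, 0.1316, 0, 0, 0, -0.1534],
    [0.0207, 0.1316, 0, 0, 0, -0.1534],
    [0.0207, 0.1316, 0, 0, 0, -0.1534],
    [0.0207, 0.1316, 0, 0, 0, -0.1534],
    [0.0207, 0.1316, 0, 0, 0, -0.1534],
    [0.0207, 0.1316, 0, 0, 0, -0.1534],
    [0.0207, 0.1316, 0, 0, 0, -0.1534],
    [0.0207, 0.1316, 0, 0, 0, -0.1534],
    [0.0207, 0.1316, 0, 0, 0, -0.1534],
    [0.0207, 0.1316, 0, 0, 0, -0.1534],
    [0.0207, 0.1316, 0, 0, 0, -0.1534],
    [0.0207, 0.1316, 0, 0, 0, -0.1534],
    [0.0207, 0.1316, 0, 0, 0, -0.1534],
    [0.0207, 0.1316, 0, 0, 0, -0.1534],
    [0.0207, 0.1316, 0, 0, 0, -0.1534],
    [0.0207, 0.1316, 0, 0, 0, -0.1534],
    [0, 0, 0, 0, 0, 0],
    [0, 0, 0, 0, 0, 0],
  ],
)

```text
clock: 42.58
eef_pos: [0.4685, 0.2246, 0.2354]
tool_rot: [0.0, 0.954, 0.299, -0.001]
force: [-0.9, -0.1, -2.8]
grip_width: 0.101
grip_force: 30.0
```

```bash
python3 st.py; python3 lv.py
```

```text
t 42.575 pos [0.4685 0.2246 0.2354] stand xy -0.1135 -0.0594 phi -55.2 zdir [-0.001 -0.001 -1.   ] F [-0.9 -0.1 -2.8] w 9.2 gf 30.0 q [ 0.33  0.32  1.57 -0.    1.25  1.3 ]
0.115 [227, 213, 213, 163, 137, 144, 164, 181, 187, 178, 159, 160, 161]
0.122 [225, 190, 154, 138, 124, 136, 136, 168, 184, 159, 147, 166, 213]
0.128 [219, 223, 212, 164, 139, 134, 126, 117, 126, 144, 159, 144, 143]
0.135 [204, 160, 144, 144, 143, 140, 137, 135, 135, 136, 130, 136, 137]
[-0.07302273  0.17776034  0.02479067]
```

Call:
play_rows(
  deltas=[
    [0.0015, 0.003, -0.1, 0, 0, 0],
    [0, 0, -0.1, 0, 0, 0],
    [0, 0, -0.1, 0, 0, 0],
    [0, 0, -0.1, 0, 0, 0],
    [0, 0, -0.1, 0, 0, 0],
    [0, 0, -0.05, 0, 0, 0],
    [0, 0, -0.03, 0, 0, 0],
    [0, 0, -0.02, 0, 0, 0],
    [0, 0, -0.01, 0, 0, 0],
    [0, 0, -0.01, 0, 0, 0],
    [0, 0, 0, 0, 0, 0],
    [0, 0, 0, 0, 0, 0],
  ],
)

```text
clock: 44.12
eef_pos: [0.4694, 0.2258, 0.0812]
tool_rot: [-0.0, 0.954, 0.298, 0.0]
force: [-0.7, 0.0, -2.6]
grip_width: 0.101
grip_force: 30.0
```

Call:
play_rows(
  deltas=[
    [0, 0, -0.006, 0, 0, 0],
    [0, 0, -0.006, 0, 0, 0],
    [0, 0, 0, 0, 0, 0],
  ],
)

```text
clock: 44.5
eef_pos: [0.4693, 0.2257, 0.078]
tool_rot: [0.0, 0.954, 0.298, -0.0]
force: [-0.2, -0.1, -2.1]
grip_width: 0.098
grip_force: 30.0
```

Call:
play_rows(
  deltas=[
    [0, 0, -0.004, 0, 0, 0],
    [0, 0, 0, 0, 0, 0],
  ],
)

```text
clock: 44.75
eef_pos: [0.4693, 0.2257, 0.077]
tool_rot: [-0.0, 0.954, 0.298, -0.0]
force: [-0.2, -0.4, -1.9]
grip_width: 0.101
grip_force: 30.0
```

Call:
play_rows(
  deltas=[
    [0, 0, -0.004, 0, 0, 0],
    [0, 0, 0, 0, 0, 0],
  ],
)

```text
clock: 45.0
eef_pos: [0.4694, 0.2257, 0.0761]
tool_rot: [-0.0, 0.954, 0.298, 0.0]
force: [-0.3, 1.5, -1.3]
grip_width: 0.099
grip_force: 30.0
```

Call:
play_rows(
  deltas=[
    [0, 0, -0.003, 0, 0, 0],
    [0, 0, 0, 0, 0, 0],
  ],
)

```text
clock: 45.25
eef_pos: [0.4694, 0.2258, 0.0756]
tool_rot: [-0.0, 0.955, 0.298, 0.0]
force: [-2.2, 2.1, 4.7]
grip_width: 0.1
grip_force: 30.0
```

The third rotor is seated (contact +4.7 N). Release, rise, and move over the open keeper bar between rows at y=+0.03.

Call:
play_rows(
  deltas=[
    [0, 0, 0, 0, 0, 0],
    [0, 0, 0, 0, 0, 0],
    [0, 0, 0, 0, 0, 0],
  ],
  grip=34,
)

```text
clock: 45.62
eef_pos: [0.4694, 0.2257, 0.0753]
tool_rot: [0.0, 0.954, 0.298, 0.0]
force: [0.4, 0.7, -0.4]
grip_width: 0.363
grip_force: 0.0
```

Call:
play_rows(
  deltas=[
    [0, 0, 0.06, 0, 0, 0],
    [0, 0, 0.1, 0, 0, 0],
    [0, 0, 0.16, 0, 0, 0],
    [0, 0, 0.16, 0, 0, 0],
    [0, 0, 0.16, 0, 0, 0],
    [0.0261, 0.0614, 0, 0, 0, 0.314],
    [0.0261, 0.0614, 0, 0, 0, 0.314],
    [0.0261, 0.0614, 0, 0, 0, 0.314],
    [0.0261, 0.0614, 0, 0, 0, 0.314],
    [0.0261, 0.0614, 0, 0, 0, 0.314],
    [0.0261, 0.0614, 0, 0, 0, 0.314],
    [0.0261, 0.0614, 0, 0, 0, 0.314],
    [0.0261, 0.0614, 0, 0, 0, 0.314],
    [0.0261, 0.0614, 0, 0, 0, 0.314],
    [0.0261, 0.0614, 0, 0, 0, 0.314],
    [0, 0, 0, 0, 0, 0],
    [0, 0, 0, 0, 0, 0],
  ],
  grip=26,
)

```text
clock: 47.75
eef_pos: [0.5343, 0.3787, 0.2358]
tool_rot: [0.0, 0.466, 0.885, -0.0]
force: [0.5, 0.5, 1.4]
grip_width: 0.28
grip_force: 0.0
```

```bash
python3 st.py; python3 ck.py;  python3 seat.py | grep side
```

```text
t 47.75 pos [0.5343 0.3787 0.2358] stand xy 0.0284 0.0299 phi 34.5 zdir [ 0. -0. -1.] F [0.5 0.5 1.4] w 25.6 gf 0.0 q [ 0.53  0.52  1.24 -0.    1.39 -0.08]
ref B shaft 382.4,244.7 ring 411.0,233.3; A shaft 427.1,246.8 ring 455,234.6
side -0.033 98 99 101 101 92 61 48 48 59 86 100 134 147 93 36 41 75 84 31 35 74 96 82 104 110 71 52 60 61 59 51 49 81
side 0.03 54 49 50 45 44 40 29 13 11 20 37 45 46 50 45 54 104 97 97 99 101 151 89 99 113 115 114 130 175 177 209 218 219
side 0.07 30 28 28 48 28 22 23 23 24 24 27 29 44 49 50 47 44 44 41 173 183 139 191 218 214 157 125 177 183 182 215 216 217
side 0.094 220 34 30 83 111 129 93 116 125 68 40 41 47 45 37 70 107 98 137 164 180 126 178 217 210 136 152 174 176 181 174 196 216
side 0.118 41 27 28 28 28 28 27 31 49 50 50 51 49 51 65 49 49 36 59 95 148 148 151 134 131 85 89 123 181 80 59 82 156
```

Call:
play_rows(
  deltas=[
    [0.002, 0.001, -0.1, 0, 0, 0],
    [0, 0, -0.1, 0, 0, 0],
    [0, 0, -0.1, 0, 0, 0],
    [0, 0, -0.1, 0, 0, 0],
    [0, 0, -0.05, 0, 0, 0],
    [0, 0, -0.025, 0, 0, 0],
    [0, 0, 0, 0, 0, 0],
  ],
)

```text
clock: 48.78
eef_pos: [0.5353, 0.3795, 0.1169]
tool_rot: [0.0, 0.465, 0.886, 0.0]
force: [-0.4, 1.1, 0.6]
grip_width: 0.285
grip_force: 0.0
```

Call:
play_rows(
  deltas=[
    [0, 0, 0, 0, 0, 0],
    [0, 0, 0, 0, 0, 0],
    [0, 0, 0, 0, 0, 0],
  ],
  grip=13,
)

```text
clock: 49.15
eef_pos: [0.5352, 0.3795, 0.1169]
tool_rot: [0.0, 0.464, 0.886, 0.0]
force: [0.2, -0.1, 0.2]
grip_width: 0.14
grip_force: 0.0
```

Call:
play_rows(
  deltas=[
    [-0.008, -0.0057, 0, 0, 0, 0],
    [-0.0294, -0.0204, 0.0132, 0, 0, 0],
    [-0.0294, -0.0204, 0.0132, 0, 0, 0],
    [-0.0316, -0.0219, 0, 0, 0, 0],
    [-0.0316, -0.0219, 0, 0, 0, 0],
    [-0.0294, -0.0204, -0.0132, 0, 0, 0],
    [-0.0294, -0.0204, -0.0132, 0, 0, 0],
    [-0.024, -0.0166, -0.0244, 0, 0, 0],
    [-0.024, -0.0166, -0.0244, 0, 0, 0],
    [0, 0, 0, 0, 0, 0],
  ],
)

```text
clock: 50.4
eef_pos: [0.4751, 0.3378, 0.1037]
tool_rot: [-0.0, 0.464, 0.886, -0.001]
force: [0.1, -0.1, 0.7]
grip_width: 0.141
grip_force: 0.0
```

Call:
play_rows(
  deltas=[
    [-0.015, -0.0104, -0.0304, 0, 0, 0],
    [-0.015, -0.0104, -0.0304, 0, 0, 0],
    [0, 0, 0, 0, 0, 0],
  ],
)

```text
clock: 50.78
eef_pos: [0.4682, 0.333, 0.0884]
tool_rot: [-0.0, 0.464, 0.886, -0.0]
force: [0.4, 1.7, -0.0]
grip_width: 0.142
grip_force: 0.6
```

```bash
python3 st.py
```

```text
t 50.775 pos [0.4682 0.333  0.0884] stand xy -0.052 0.03 phi 34.7 zdir [-0. -0. -1.] F [ 0.4  1.7 -0. ] w 13.0 gf 0.6 q [ 0.51  0.57  1.61  0.    0.96 -0.09]
```

Call:
play_rows(
  deltas=[
    [0, 0, 0, 0, 0, 0],
    [0, 0, 0, 0, 0, 0],
    [0, 0, 0.1, 0, 0, 0],
    [0, 0, 0.1, 0, 0, 0],
    [0.005, 0.003, 0, 0, 0, 0],
    [0, 0, 0, 0, 0, 0],
  ],
  grip=24,
)

```text
clock: 51.52
eef_pos: [0.4695, 0.3338, 0.1388]
tool_rot: [-0.0, 0.464, 0.886, -0.0]
force: [-0.3, -0.7, 0.5]
grip_width: 0.26
grip_force: 0.0
```

Call:
play_rows(
  deltas=[
    [0, 0, 0, 0, 0, 0],
    [0, 0, 0, 0, 0, 0],
    [0, 0, 0, 0, 0, 0],
    [0, 0, -0.06, 0, 0, 0],
    [0, 0, -0.06, 0, 0, 0],
    [0, 0, -0.02, 0, 0, 0],
    [0, 0, 0, 0, 0, 0],
  ],
  grip=0,
)

```text
clock: 52.4
eef_pos: [0.4694, 0.3338, 0.1035]
tool_rot: [-0.0, 0.464, 0.886, -0.0]
force: [0.4, -0.2, 0.0]
grip_width: 0.004
grip_force: 0.0
```

Call:
play_rows(
  deltas=[
    [0, 0, -0.006, 0, 0, 0],
    [0, 0, -0.006, 0, 0, 0],
    [0, 0, 0, 0, 0, 0],
  ],
)

```text
clock: 52.78
eef_pos: [0.4697, 0.3339, 0.1013]
tool_rot: [0.0, 0.464, 0.886, 0.0]
force: [0.9, 0.4, -0.2]
grip_width: 0.004
grip_force: 0.0
```

Call:
play_rows(
  deltas=[
    [0, 0, -0.004, 0, 0, 0],
    [0, 0, -0.004, 0, 0, 0],
    [0, 0, 0, 0, 0, 0],
  ],
)

```text
clock: 53.15
eef_pos: [0.4697, 0.334, 0.0992]
tool_rot: [0.0, 0.464, 0.886, 0.0]
force: [-0.8, 0.8, 0.3]
grip_width: 0.004
grip_force: 0.6
```

Call:
play_rows(
  deltas=[
    [0, 0, -0.004, 0, 0, 0],
    [0, 0, 0, 0, 0, 0],
  ],
)

```text
clock: 53.4
eef_pos: [0.4697, 0.334, 0.0989]
tool_rot: [0.0, 0.464, 0.886, 0.0]
force: [-3.0, -1.4, 13.7]
grip_width: 0.006
grip_force: 7.1
```

The keeper is stiff at bar top 99 mm, so it is fully closed. Withdraw and take the last look.

Call:
play_rows(
  deltas=[
    [0, 0, 0.1, 0, 0, 0],
    [0, 0, 0.2, 0, 0, 0],
    [0, 0, 0.2, 0, 0, 0],
    [-0.095, 0.108, 0, 0, 0, 0],
    [-0.095, 0.108, 0, 0, 0, 0],
    [-0.095, 0.108, 0, 0, 0, 0],
    [-0.095, 0.108, 0, 0, 0, 0],
    [-0.095, 0.108, 0, 0, 0, 0],
    [-0.095, 0.108, 0, 0, 0, 0],
    [-0.095, 0.108, 0, 0, 0, 0],
    [-0.095, 0.108, 0, 0, 0, 0],
    [0, 0, 0, 0, 0, 0],
    [0, 0, 0, 0, 0, 0],
  ],
)

```text
clock: 55.02
eef_pos: [0.2798, 0.5495, 0.223]
tool_rot: [0.0, 0.464, 0.886, -0.0]
force: [-0.2, -0.4, -1.0]
grip_width: 0.002
grip_force: 0.0
```

```bash
python3 st.py; python3 -c "
from h import *
a=cv2.resize(camera('side')[235:330,295:410,::-1],None,fx=4.2,fy=4.2,interpolation=2)
b=cv2.resize(camera('top')[195:265,212:296,::-1],None,fx=3.7,fy=3.7,interpolation=2)
c=np.zeros((400,800,3),np.uint8); c[:a.shape[0],:a.shape[1]]=a; c[:b.shape[0],486:486+b.shape[1]]=b[:,:314]; cv2.imwrite('pics/f.png',c)"
```

```text
t 55.025 pos [0.2798 0.5495 0.223 ] stand xy -0.0836 0.3152 phi 34.7 zdir [ 0.    -0.001 -1.   ] F [-0.2 -0.4 -1. ] w 0.2 gf 0.0 q [ 1.    0.47  1.35 -0.    1.31  0.4 ]
```

View pics/f.png

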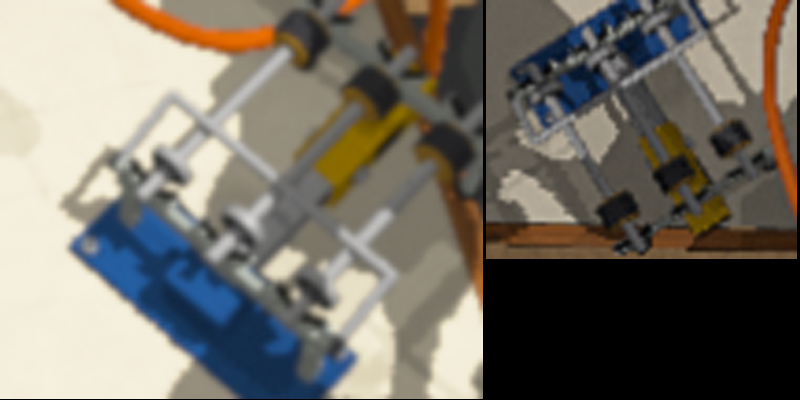

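All three rotors are seated in their rows, with the packs beside the moving rest (side crop (300,40), (372,90), (445,145)) and the shaft ends in the fixed saddles. The keeper bar lies across all three shafts, from (172,97) to (392,275). Handing in.

```bash
python3 -c "
from plant import env
print(env.hand_in())"
```

```text
the job is handed in; nothing more can be done
None
```

The job is handed in: sleeve pulled out to the second hole, all three rotors laid in their own saddle rows with packs towards the yellow tube's end, and the keeper fully closed. The one thing I couldn't see well was the -y snap button: the +y one is visibly out, but the -y one shows only as a faint bright spot in the top view.

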